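# Vent the gas-sample canisters and shut them in the drop-front locker

## Task

Two or three small gas-sample canisters stand on the bench. Vent each one out on the bench: unscrew its tiny knurled lock nut until the pin is free, then press the pin fully down; pull the locker's drop front down, stand every vented canister upright on the locker floor, and push the front up again until it is fully shut. No canister may stand in the locker unvented, and leave the brown-covered jar and the bulb sprayer where they are.

Things in the scene. Friction and masses are not known exactly. Their poses are not given: they have to be found in the camera images.
- door (a joint): Locker's drop front, a clear panel in an aluminium frame, 280 mm wide, 195 mm from hinge to top edge. Rad: 0 = shut, leaning back 42 deg above horizontal, top edge on the back wall; grows as the top is pulled towards the robot and down, stop at 1.5 (38 deg past upright). Hinged at its bottom edge, near the robot. Weight keeps it shut before upright, open past it; no latch.
- door_hinge (a point): Middle of the door's hinge line, at the locker's front sill, 30 mm above the bench, fixed to the locker; x axis points into the locker (away from the robot), y along the hinge line, z up. The handle bar's axis lies 223 mm from it, at 223*cos(0.733+door) mm along x and 223*sin(0.733+door) mm up.
- door_handle (a point): Middle of the door's handle: a round steel bar 10 mm thick, 90 mm long, parallel to the hinge, in the plane of the panel, 28 mm beyond its top edge (clear gap 23 mm). It can be pinched from above across the bar at any door angle; the fingers pivot round it.
- locker_floor (a point): Point on the grey locker's floor, 100 mm behind the hinge line, midway between the ends, axes as door_hinge; floor 6 mm above the bench. Inner faces: back wall 45 mm behind (156 mm high), ends 140 mm either side (46 mm high), front sill 100 mm ahead (24 mm high). Canisters clear the shut door if within 18 mm of this point in x; three fit, 80 mm apart in y.
- canister_0: Small aluminium gas-sample canister, 0.45 kg, standing upright, alike to the other canisters; may be absent. Origin: centre of its underside, z up. Body 48 mm diameter, straight to 42 mm height, shoulder up to 50 mm, brass neck 12 mm diameter from 50 to 56 mm, knurled brass lock nut 56 to 67 mm, pin on top to 75 mm. It stands by its own weight only.
- nut_0 (a joint): Turn of the lock nut of canister_0, rad: 0 = tight, grows as it is unscrewed (counter-clockwise seen from above) relative to the canister, stop at 3.0. Stays where it is left; turning takes about 0.01 N m and the nut does not rise. The pin is freed from about 2.2 rad.
- nut_0_mid (a point): Centre of the knurled brass lock nut of canister_0: 16 mm diameter, 11 mm tall, 61.5 mm above the canister's underside.
- tip_0 (a joint): Press of the vent pin of canister_0, m: 0 = up, 0.005 = fully down. It takes about 3 N, stays down once pushed, and is held up by the lock nut until that is unscrewed.
- tip_0_top (a point): Top of the steel vent pin of canister_0, 5.6 mm diameter, sticking up 8 mm above the nut (3 mm when pressed).
- canister_1: Small aluminium gas-sample canister, 0.45 kg, standing upright, alike to the other canisters; may be absent. Origin: centre of its underside, z up. Body 48 mm diameter, straight to 42 mm height, shoulder up to 50 mm, brass neck 12 mm diameter from 50 to 56 mm, knurled brass lock nut 56 to 67 mm, pin on top to 75 mm. It stands by its own weight only.
- nut_1 (a joint): Turn of the lock nut of canister_1, rad: 0 = tight, grows as it is unscrewed (counter-clockwise seen from above) relative to the canister, stop at 3.0. Stays where it is left; turning takes about 0.01 N m and the nut does not rise. The pin is freed from about 2.2 rad.
- nut_1_mid (a point): Centre of the knurled brass lock nut of canister_1: 16 mm diameter, 11 mm tall, 61.5 mm above the canister's underside.
- tip_1 (a joint): Press of the vent pin of canister_1, m: 0 = up, 0.005 = fully down. It takes about 3 N, stays down once pushed, and is held up by the lock nut until that is unscrewed.
- tip_1_top (a point): Top of the steel vent pin of canister_1, 5.6 mm diameter, sticking up 8 mm above the nut (3 mm when pressed).
- canister_2: Small aluminium gas-sample canister, 0.45 kg, standing upright, alike to the other canisters; may be absent. Origin: centre of its underside, z up. Body 48 mm diameter, straight to 42 mm height, shoulder up to 50 mm, brass neck 12 mm diameter from 50 to 56 mm, knurled brass lock nut 56 to 67 mm, pin on top to 75 mm. It stands by its own weight only.
- nut_2 (a joint): Turn of the lock nut of canister_2, rad: 0 = tight, grows as it is unscrewed (counter-clockwise seen from above) relative to the canister, stop at 3.0. Stays where it is left; turning takes about 0.01 N m and the nut does not rise. The pin is freed from about 2.2 rad.
- nut_2_mid (a point): Centre of the knurled brass lock nut of canister_2: 16 mm diameter, 11 mm tall, 61.5 mm above the canister's underside.
- tip_2 (a joint): Press of the vent pin of canister_2, m: 0 = up, 0.005 = fully down. It takes about 3 N, stays down once pushed, and is held up by the lock nut until that is unscrewed.
- tip_2_top (a point): Top of the steel vent pin of canister_2, 5.6 mm diameter, sticking up 8 mm above the nut (3 mm when pressed).
- jar_kraft: Bystander: glass jar with brown paper cover, 80 mm wide, 108 mm tall; origin under its centre.
- bulb_sprayer: Bystander: small bulb sprayer, 75 mm wide, 138 mm tall; origin under its centre.
Things that resemble listed ones, but are neither listed nor needed, are in the scene too. What is shaped like the canister_0 but blue is not meant.

How it is judged:
On the way, in this order (a step that is already met when the one before it is completed fails the run):
1. the locker's front is pulled down (door past 1.3 rad) (value of joint door above 1.3 rad), for 0.2 s.
2. every canister, nut unscrewed and pin down, stands on the locker floor while the front is open (value of joint each of nut_0, nut_1, nut_2 above 2.3 rad and value of joint each of tip_0, tip_1, tip_2 above 0.0035 m and x of canister_0 in the frame of locker_floor between -0.06 and 0.03 m and y of canister_0 in the frame of locker_floor between -0.125 and 0.125 m and z of canister_0 in the frame of locker_floor between -0.005 and 0.006 m and angle between each of canister_0, canister_1, canister_2's own z axis and vertical below 0.12 rad and x of canister_1 in the frame of locker_floor between -0.06 and 0.03 m and y of canister_1 in the frame of locker_floor between -0.125 and 0.125 m and z of canister_1 in the frame of locker_floor between -0.005 and 0.006 m and x of canister_2 in the frame of locker_floor between -0.06 and 0.03 m and y of canister_2 in the frame of locker_floor between -0.125 and 0.125 m and z of canister_2 in the frame of locker_floor between -0.005 and 0.006 m and value of joint door above 1 rad), for 0.2 s.
At the end, for the whole second after the job is handed in: Every canister present has its nut unscrewed past 2.3 rad and its pin pressed in more than 3.5 mm, stands upright (within 0.12 rad) and at rest on the locker floor between its walls, and the door is shut (below 0.06 rad) (value of joint each of nut_0, nut_1, nut_2 above 2.3 rad and value of joint each of tip_0, tip_1, tip_2 above 0.0035 m and x of canister_0 in the frame of locker_floor between -0.06 and 0.03 m and y of canister_0 in the frame of locker_floor between -0.125 and 0.125 m and z of canister_0 in the frame of locker_floor between -0.005 and 0.006 m and angle between each of canister_0, canister_1, canister_2's own z axis and vertical below 0.12 rad and x of canister_1 in the frame of locker_floor between -0.06 and 0.03 m and y of canister_1 in the frame of locker_floor between -0.125 and 0.125 m and z of canister_1 in the frame of locker_floor between -0.005 and 0.006 m and x of canister_2 in the frame of locker_floor between -0.06 and 0.03 m and y of canister_2 in the frame of locker_floor between -0.125 and 0.125 m and z of canister_2 in the frame of locker_floor between -0.005 and 0.006 m and value of joint door below 0.06 rad and linear speed of each of canister_0, canister_1, canister_2 below 0.02 m/s); the robot touches nothing.
It fails at once if a canister whose pin is still up stands in the locker ((x of canister_0 in the frame of locker_floor between -0.07 and 0.04 m and y of canister_0 in the frame of locker_floor between -0.13 and 0.13 m and z of canister_0 in the frame of locker_floor below 0.006 m and value of joint tip_0 below 0.003 m) or (x of canister_1 in the frame of locker_floor between -0.07 and 0.04 m and y of canister_1 in the frame of locker_floor between -0.13 and 0.13 m and z of canister_1 in the frame of locker_floor below 0.006 m and value of joint tip_1 below 0.003 m) or (x of canister_2 in the frame of locker_floor between -0.07 and 0.04 m and y of canister_2 in the frame of locker_floor between -0.13 and 0.13 m and z of canister_2 in the frame of locker_floor below 0.006 m and value of joint tip_2 below 0.003 m)).
It fails at once if the jar or the sprayer is shoved more than 40 mm or tipped over (distance of any of jar_kraft, bulb_sprayer from where it was at the start of the episode above 0.04 m or angle between any of jar_kraft, bulb_sprayer's own z axis and vertical above 0.6 rad).
Of canister_0, canister_1, canister_2 only 2 to 3 are there at a start; the rules pass over those that are not, and their reading is None.
At some moment in a run one of canister_0, canister_1, canister_2 may be knocked a few centimetres aside while the robot is not near it.
It also fails if it takes over 210 s, if anything falls off the work surface, if the arm or the gripper's body presses on something with over 40 N, if the wrist force passes 120 N, or if a joint passes its speed limit or range.

## Robot

A 7-joint arm with a two-finger parallel gripper is mounted at the origin on a cart in front of the work surface, level with it; the furniture and walls round the work are solid. World frame = base frame: x ahead of the robot, y to its left, z up, the work surface at z = 0. Lengths are in m, angles in rad, forces in N, time in s.
With the tool pointing down it reaches from about 0.425 to 0.925 m from the base axis. Payload 6.8 kg.
Tool frame: the origin (TCP) lies at the very end of the fingers, on their centre line; the grasp point (between the pads) lies manip.hold_point_z behind it (manip.hold_point_z is the distance from the TCP to the grasp point, in m); z points along the fingers, y is the line along which they close (so a half turn about z gives the same grasp; the last joint's range is limited). The gripper opens to 85 mm and grips with 20 to 120 N. Pads are 22 mm wide; open, the fingers measure 114 mm over their backs; the gripper's body (76 mm by 85 mm) begins 54 mm behind the grasp point. The pads swing forward as they close: fully open they stand 13 mm farther back than shut.
Start: joints at [1.033, 0.477, 0.022, 1.555, -0.011, 1.109, -0.083], TCP at [0.281, -0.614, 0.231] pointing down, gripper open.
Joint ranges: [-2.96, 2.96], [-0.34, 2.1], [-1.41, 1.46], [0.24, 2.44], [-1.37, 4.51], [0.17, 1.92], [-2.96, 2.96]. Speed limits (rad/s): [2.39, 2.39, 3.14, 3.14, 3.14, 3.14, 3.14].

## Interface

Orientations are given as a unit quaternion [w, x, y, z].
In Python, from rig import manip gives the robot as it stands.
- The arm moves only by the tool move_arm, never from a script. Its argument "plan" is text: rows parted by semicolons, each of 7 numbers parted by spaces: the closure in counts, from 0 (fully open) to 255 (shut), then the shift along the tool's x, y, z in m, then the turn, a rotation vector about the tool's x, y, z in rad. In form: gripper tx ty tz wx wy wz; .... A call has exactly 8 rows; each row shifts and turns the commanded pose from where the row before left it, along the tool's axes as they then stand; what a row does not reach is not made up. A row lasts 1/10 s, in which the tool goes at most 50 mm and 8.59 degrees, less where a joint would pass 70% of its speed; a pose out of reach is approached as far as the arm can. A call is refused whole if a number of a shift passes 0.05 or a number of a turn 0.15, either way. A call with a gripper value outside its range is refused whole. The fingers move at their own pace and stop on an object; "force" is the grip in N (left out, the last holds). Time passes only in rows, so rows that do not move let the fingers close, or fill a call up. It gives the time, the measured TCP pose, the force, the opening and the grip force at its end, in the units of the state.
- manip.sense(): the state, without advancing time (a new reading comes with each control period).
- manip.get_image(name): name is "side" or "top" or "wrist"; returns the picture (480x640x3 uint8, blue, green, red); there is no depth.
- manip.camera_info(name): a dict with "fx", "fy", "cx", "cy" (pixels), "extrinsics" (4x4, takes a point from world to camera coordinates). Camera axes: x right, y up, looking along -z (the intrinsics and any distortion apply to the point x, -y, -z); pixel columns grow to the right and rows downward; lengths in m; the calibration is good to about 2 mm. A picture is of the moment at which its call begins: read the wrist's pose just before it. camera_info takes no time and is no camera call; for the wrist camera it gives the pose at the moment of the call.
- manip.job_done(): hands the job in; it is judged then, once.
The state is a dict: "time": time; "q": joint angles; "qd": joint speeds; "joint_efforts": joint torques, N m; "tool_pos": TCP position; "tcp_rot": TCP orientation; "wrist_force": force on the tool from outside, world axes, zero at the start; "torque": the same for the moment, N m; "finger_gap": finger opening in m; "finger_force": force on a finger pad.
Only numpy, scipy, OpenCV 4.12 (cv2) and the standard library are available. Lean on these libraries where they do the work, as an engineer would, in place of code of your own. Each camera call takes 0.05 s, during which the arm holds its last target. There are 200 camera calls.

## Working session

There is one attempt and no reset: what is moved stays moved. The work goes in short steps, Python scripts to look and compute and a tool call to move; the robot and the scene stay as the last step left them, time stands still between calls to the robot, and variables do not carry over. Pictures are saved under pics/ and viewed, at most 14 in all, crops included, and the job is handed in when it is done.

Besides the shell and the picture viewer there is one more tool, called after "Emit:" as name(argument=value, ...), one argument or row to a line, values as JSON. move_arm: Moves the arm, as the interface text tells. Its arguments: {"type":"object","properties":{"plan":{"type":"string"},"force":{"type":"number"}},"required":["plan"]}

```bash
mkdir -p pics; ls; cat > h.py <<'E'
import numpy as np, cv2
from rig import manip
from scipy.spatial.transform import Rotation as R
def cam(n): 
    c=manip.camera_info(n); return c,np.array(c["extrinsics"])
def ray(n,u,v,z,c=None):
    c,E=c or cam(n); d=np.array([(u-c["cx"])/c["fx"],-(v-c["cy"])/c["fy"],-1]); Ri=E[:3,:3].T
    o=-Ri@E[:3,3]; w=Ri@d; return o+w*(z-o[2])/w[2]
def proj(n,p,c=None):
    c,E=c or cam(n); q=E[:3,:3]@np.array(p)+E[:3,3]; return c["cx"]+c["fx"]*q[0]/-q[2], c["cy"]-c["fy"]*q[1]/-q[2]
def rot(): 
    s=manip.sense(); w,x,y,z=s["tcp_rot"]; return np.array(s["tool_pos"]),R.from_quat([x,y,z,w])
E
python3 - <<'E'
from h import *
for n in ("top","side"):
    cv2.imwrite(f"pics/{n}0.png",manip.get_image(n)); c,E=cam(n); print({k:v for k,v in c.items() if k!="extrinsics"}, -E[:3,:3].T@E[:3,3], E[:3,:3].round(3))
print(manip.hold_point_z); s=manip.sense(); print(s)
p,r=rot(); print(r.as_matrix().round(3))
E
```

```text
pics
{'fx': 469.6381757270272, 'fy': 469.6381757270272, 'cx': 323.8454025568781, 'cy': 240.6909984293143} [0.35896941 0.13200054 1.27621596] [[ 0.025 -1.     0.003]
 [ 0.986  0.025  0.165]
 [-0.165 -0.001  0.986]]
{'fx': 608.3804406034845, 'fy': 608.3804406034845, 'cx': 322.7006684158167, 'cy': 241.03652353289732} [0.47048468 1.18479702 0.78759755] [[-0.994 -0.11   0.016]
 [ 0.071 -0.518  0.852]
 [-0.086  0.848  0.523]]
0.0187
{'time': 0.1, 'q': array([ 1.03289131,  0.47770991,  0.02235271,  1.55632113, -0.01146521,
        1.10929904, -0.08311638]), 'qd': array([ 0.00093174, -0.00233467,  0.0002704 , -0.00214948, -0.00153675,
        0.00011661,  0.00063657]), 'joint_efforts': array([ 4.53573288e-03, -5.97767937e+01,  1.61411963e+00, -2.81953794e+01,
        1.28658861e-02,  5.04783180e-03, -7.19587138e-05]), 'tool_pos': array([ 0.28102937, -0.61314801,  0.23044147]), 'tcp_rot': array([-7.66367166e-04,  9.76995748e-01,  2.13257263e-01, -2.45022981e-04]), 'wrist_force': array([-0.89370328, -0.03155709,  0.66382269]), 'torque': array([-0.01838936,  0.02424934,  0.009293  ]), 'finger_force': 0.0, 'finger_gap': 0.08525202019936197}
[[ 0.909  0.417 -0.001]
 [ 0.417 -0.909  0.001]
 [-0.    -0.002 -1.   ]]
```

View pics/top0.png

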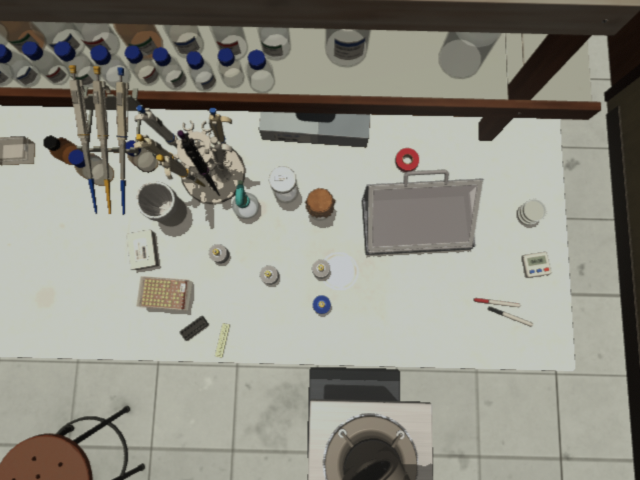

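View pics/side0.png

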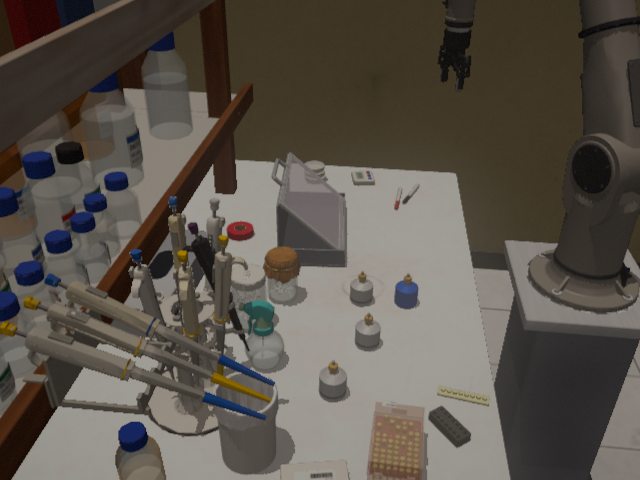

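The top view shows three canisters at about (219,252), (269,274), (321,268), with the blue decoy at (321,304). The locker spans (365..478, 180..252), its handle bar is at (405..447, 172), and the hinge side is near the robot. The side view agrees: canisters at (333,365), (368,317), (362,276).

```bash
python3 - <<'E'
from h import *
for u,v in ((218,252),(269,272),(321,267),(321,303)): print(ray("top",u,v,.07).round(3))
for u,v in ((333,366),(368,317),(362,276)): print('s',ray("side",u,v,.07).round(3))
print("sill",[ray("top",u,v,.03).round(3) for u,v in ((366,253),(474,249))])
print("handle",[ray("top",u,v,.179).round(3) for u,v in ((405,172),(447,171))])
print("jar,spr,jar2",[ray("top",u,v,.1).round(3) for u,v in ((320,200),(242,200),(283,178))])
im=manip.get_image("top"); cr=cv2.resize(im[150:320,200:490],None,fx=2.7,fy=2.7,interpolation=cv2.INTER_CUBIC); cv2.imwrite("pics/top1.png",cr)
E
```

```text
[0.524 0.407 0.07 ]
[0.475 0.273 0.07 ]
[0.491 0.139 0.07 ]
[0.399 0.137 0.07 ]
s [0.527 0.42  0.07 ]
s [0.474 0.28  0.07 ]
s [0.493 0.147 0.07 ]
sill [array([0.536, 0.02 , 0.03 ]), array([ 0.554, -0.27 ,  0.03 ])]
handle [array([ 0.716, -0.059,  0.179]), array([ 0.721, -0.162,  0.179])]
jar,spr,jar2 [array([0.661, 0.146, 0.1  ]), array([0.656, 0.347, 0.1  ]), array([0.717, 0.244, 0.1  ])]
```

View pics/top1.png

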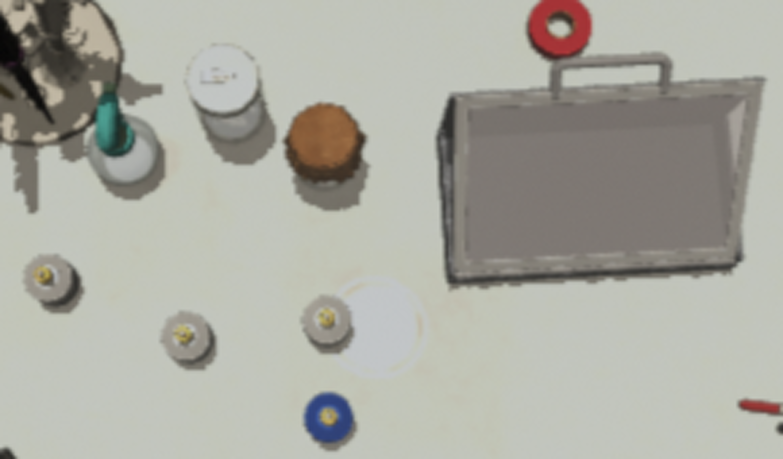

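Emit:
move_arm(
  plan="0 .033 -.032 -.0025 0 0 0;0 .033 -.032 -.0025 0 0 0;0 .033 -.032 -.0025 0 0 0;0 .033 -.032 -.0025 0 0 0;0 .033 -.032 -.0025 0 0 0;0 .033 -.032 -.0025 0 0 0;0 .033 -.032 -.0025 0 0 0;0 .033 -.032 -.0025 0 0 0",
  force=40,
)

```text
time: 0.95
tool_pos: [0.4148, -0.2691, 0.2514]
tcp_rot: [0.0, 0.977, 0.213, -0.0]
wrist_force: [0.2, 0.6, -0.2]
finger_gap: 0.0855
finger_force: 0.0
```

Emit:
move_arm(
  plan="0 .033 -.032 -.0025 0 0 0;0 .033 -.032 -.0025 0 0 0;0 .033 -.032 -.0025 0 0 0;0 .033 -.032 -.0025 0 0 0;0 .0185 -.043 0 0 0 0;0 .0185 -.043 0 0 0 0;0 .0185 -.043 0 0 0 0;0 .0185 -.043 0 0 0 0",
)

```text
time: 1.75
tool_pos: [0.4764, 0.0893, 0.2613]
tcp_rot: [0.0, 0.977, 0.213, 0.0]
wrist_force: [2.4, -1.2, 0.6]
finger_gap: 0.0855
finger_force: 0.0
```

Emit:
move_arm(
  plan="0 .0185 -.043 0 0 0 0;0 .0185 -.043 0 0 0 0;0 .0185 -.043 0 0 0 0;0 .0185 -.043 0 0 0 0;0 0 0 0 0 0 0;0 0 0 0 0 0 0;0 0 0 0 0 0 0;0 0 0 0 0 0 0",
)

```text
time: 2.55
tool_pos: [0.4729, 0.273, 0.2611]
tcp_rot: [0.0, 0.977, 0.212, -0.0]
wrist_force: [0.5, 0.1, 0.5]
finger_gap: 0.0852
finger_force: 0.0
```

```bash
python3 - <<'E'
from h import *
s=manip.sense(); print(s['q'].round(3),s['tool_pos'],s['wrist_force']); p,r=rot(); print(r.as_matrix().round(3))
c,E=cam("wrist"); print(c['fx'],c['cx'],c['cy'],-E[:3,:3].T@E[:3,3],E[:3,:3].round(2)); cv2.imwrite("pics/w0.png",manip.get_image("wrist"))
for q in ((.475,.273,.07),(.524,.407,.07),(.491,.139,.07)): print(proj("wrist",q))
E
```

```text
[-0.188  0.285 -0.543  1.801  0.164  1.101 -1.932] [0.47294283 0.27304486 0.26114771] [0.52268838 0.08083132 0.53565494]
[[ 0.91   0.414 -0.   ]
 [ 0.414 -0.91  -0.001]
 [-0.     0.001 -1.   ]]
358.4354460890895 311.0997659274973 244.51233968572654 [0.5330688  0.30046356 0.40434658] [[ 0.41 -0.91  0.  ]
 [ 0.88  0.4  -0.26]
 [ 0.24  0.11  0.97]]
(np.float64(312.0216438528975), np.float64(218.16540317123983))
(np.float64(195.9273240674006), np.float64(105.45640149141326))
(np.float64(443.5170117564061), np.float64(259.44227497909907))
```

View pics/w0.png

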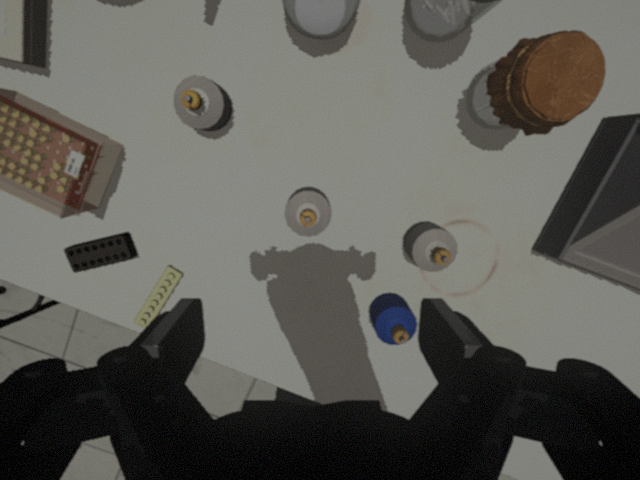

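The wrist view shows the nuts at A (191,99), B (309,217) and C (441,257). The blue decoy is at (400,335).

```bash
python3 - <<'E'
from h import *
im=manip.get_image("wrist"); hsv=cv2.cvtColor(im,cv2.COLOR_BGR2HSV)
for k,(u,v) in zip("ABC",((191,99),(309,217),(441,257))):
    m=cv2.inRange(hsv[v-14:v+15,u-14:u+15],(8,90,60),(35,255,255)); y,x=np.nonzero(m)
    U,V=u-14+x.mean(),v-14+y.mean(); print(k,len(x),U,V,ray("wrist",U,V,.065).round(4))
cv2.imwrite("pics/t2.png",manip.get_image("top"))
E
```

```text
A 243 191.20987654320987 99.47325102880659 [0.5268 0.4144 0.065 ]
B 172 307.66279069767444 217.2093023255814 [0.4732 0.2771 0.065 ]
C 165 441.1090909090909 255.87878787878788 [0.4926 0.1409 0.065 ]
```

Emit:
move_arm(
  plan="0 .002 -.002 .03 0 0 0;0 0 0 .04 0 0 0;0 0 0 .04 0 0 0;0 0 0 .03 0 0 0;0 0 0 0 0 0 0;0 0 0 0 0 0 0;0 0 0 0 0 0 0;0 0 0 0 0 0 0",
)

```text
time: 3.5
tool_pos: [0.4746, 0.2782, 0.1233]
tcp_rot: [-0.0, 0.977, 0.213, 0.002]
wrist_force: [-0.5, -1.1, 0.5]
finger_gap: 0.0855
finger_force: 0.0
```

```bash
cat >> h.py <<'E'
def nut(u0=None,h=40,z=.065,name=None):
    """brass blob nearest to predicted pixel in the wrist picture"""
    c=cam("wrist"); im=manip.get_image("wrist")
    if name: cv2.imwrite(name,im)
    m=cv2.inRange(cv2.cvtColor(im,cv2.COLOR_BGR2HSV),(8,90,60),(35,255,255))
    n,l,st,ce=cv2.connectedComponentsWithStats(m); out=[]
    for i in range(1,n):
        if st[i,4]>60: out.append((st[i,4],ce[i].round(1),st[i,:4],ray("wrist",*ce[i],z,c).round(4)))
    return out
E
python3 - <<'E'
from h import *
print(rot()[0])
for o in nut(name="pics/w1.png"): print(*o)
E
```

```text
[0.4746449  0.27819697 0.12326585]
656 [114.1  71.6] [96 55 33 34] [0.5271 0.4141 0.065 ]
457 [312.5 266.7] [299 254  27  28] [0.4735 0.2768 0.065 ]
384 [525.9 327.7] [514 315  27  26] [0.4925 0.1398 0.065 ]
```

View pics/w1.png

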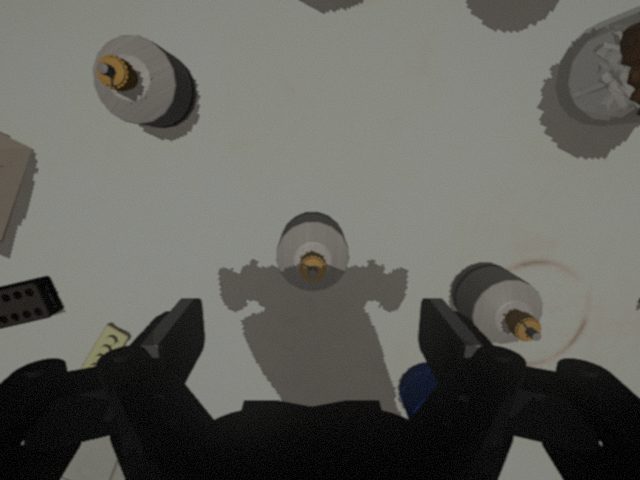

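Emit:
move_arm(
  plan="0 -.001 .0005 .02 0 0 0;0 0 0 .02 0 0 0;0 0 0 .02 0 0 0;0 0 0 .007 0 0 0;255 0 0 0 0 0 0;255 0 0 0 0 0 0;255 0 0 0 0 0 0;255 0 0 0 0 0 0",
  force=30,
)

```text
time: 4.35
tool_pos: [0.4733, 0.2769, 0.0552]
tcp_rot: [-0.0, 0.977, 0.213, 0.001]
wrist_force: [-0.1, -0.2, -0.0]
finger_gap: 0.0285
finger_force: 0.0
```

Emit:
move_arm(
  plan="255 0 0 0 0 0 0;255 0 0 0 0 0 0;255 0 0 0 0 0 0;255 0 0 0 0 0 0;255 0 0 0 0 0 0;255 0 0 0 0 0 0;255 0 0 0 0 0 0;255 0 0 0 0 0 0",
)

```text
time: 5.15
tool_pos: [0.4732, 0.2768, 0.055]
tcp_rot: [-0.0, 0.977, 0.213, 0.0]
wrist_force: [0.1, -1.6, 6.0]
finger_gap: 0.0142
finger_force: 29.3
```

Emit:
move_arm(
  plan="255 0 0 -.001 0 0 0;255 0 0 0 0 0 -.148;255 0 0 0 0 0 -.148;255 0 0 0 0 0 -.148;255 0 0 0 0 0 -.148;255 0 0 0 0 0 -.148;255 0 0 0 0 0 -.148;255 0 0 0 0 0 -.148",
)

```text
time: 5.95
tool_pos: [0.472, 0.2768, 0.0552]
tcp_rot: [-0.0, 0.741, 0.671, -0.0]
wrist_force: [-1.8, 0.5, -0.9]
finger_gap: 0.0141
finger_force: 29.8
```

```bash
python3 - <<'E'
from h import *
s=manip.sense(); print(s['q'].round(2),s['wrist_force'],s['torque'],s['finger_gap'],s['finger_force'],s['tool_pos']); print(rot()[1].as_matrix()[:,:2].round(3)); cv2.imwrite("pics/w2.png",manip.get_image("wrist"))
E
```

```text
[-0.1   0.61 -0.7   1.96  0.56  0.77 -1.22] [-1.84839632  0.49518947 -0.94681827] [0.08103338 0.3967807  0.02684791] 0.01410928175516433 29.799710512161255 [0.47201667 0.27684291 0.0551528 ]
[[ 0.098  0.995]
 [ 0.995 -0.098]
 [ 0.    -0.001]]
```

View pics/w2.png

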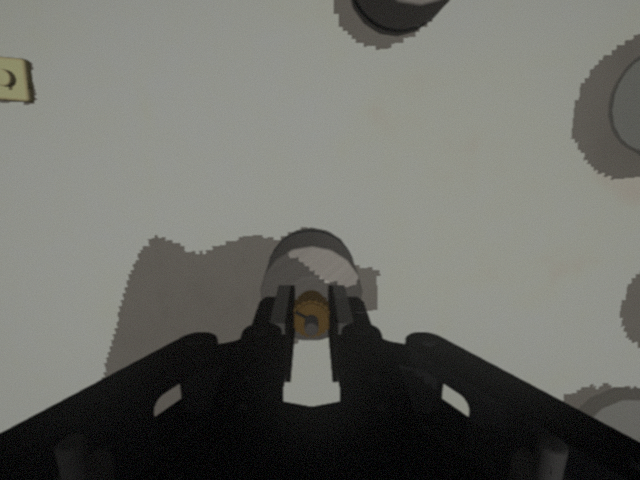

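The canister stands upright with its nut centred between the pads at about (311,318). The turn so far is about 1.04 rad.

Emit:
move_arm(
  plan="255 0 0 0 0 0 -.148;255 0 0 0 0 0 -.148;255 0 0 0 0 0 -.148;255 0 0 0 0 0 -.148;255 0 0 0 0 0 -.148;255 0 0 0 0 0 -.148;255 0 0 0 0 0 -.148;255 0 0 0 0 0 -.148",
)

```text
time: 6.8
tool_pos: [0.4718, 0.2765, 0.0552]
tcp_rot: [-0.001, 0.242, 0.97, -0.0]
wrist_force: [-1.5, -0.3, 2.8]
finger_gap: 0.0141
finger_force: 30.0
```

Emit:
move_arm(
  plan="255 0 0 0 0 0 -.148;255 0 0 0 0 0 -.148;255 0 0 0 0 0 -.148;255 0 0 0 0 0 -.12;255 0 0 0 0 0 0;200 0 0 0 0 0 0;120 0 0 0 0 0 0;120 0 0 0 0 0 0",
)

```text
time: 7.6
tool_pos: [0.4729, 0.2766, 0.0553]
tcp_rot: [0.0, -0.035, 0.999, -0.0]
wrist_force: [0.4, 0.1, 0.3]
finger_gap: 0.0445
finger_force: 0.0
```

```bash
python3 - <<'E'
from h import *
s=manip.sense(); print(s['q'].round(2),s['wrist_force'],s['torque'],s['finger_gap'],s['tool_pos']); print(rot()[1].as_matrix()[:,:2].round(3)); 
for o in nut(name="pics/w3.png"): print(*o)
E
```

```text
[ 0.14  0.78 -1.07  1.95  0.85  0.96  0.28] [0.38035103 0.12862957 0.31725291] [0.03714062 0.07058857 0.02598963] 0.044462505753232594 [0.47286205 0.27663076 0.0553127 ]
[[-0.998 -0.07 ]
 [-0.07   0.998]
 [-0.    -0.   ]]
876 [310.2 312.3] [291 293  38  41] [0.472  0.2763 0.065 ]
```

View pics/w3.png

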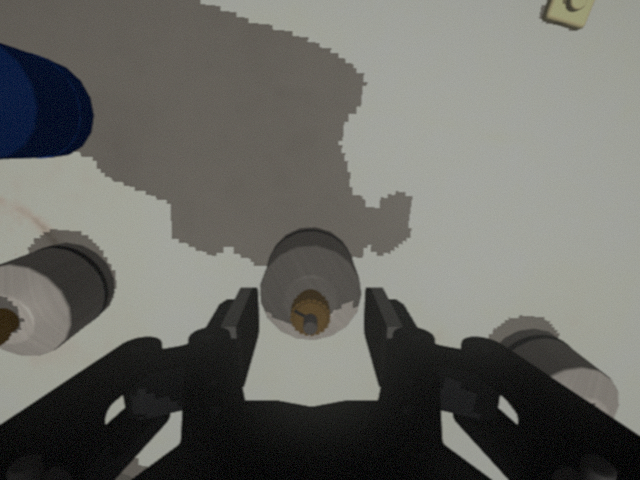

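The open fingers straddle the nut at (310,312), and its mark kept its place relative to the gripper, so it turned about 2.78 rad. Next I press the pin.

Emit:
move_arm(
  plan="120 0 0 -.02 0 0 0;255 0 0 -.02 0 0 0;255 0 0 0 0 0 0;255 0 0 0 0 0 0;255 0 0 0 0 0 0;255 0 0 0 0 0 0;255 0 0 .008 0 0 0;255 0 0 .006 0 0 0",
)

```text
time: 8.45
tool_pos: [0.4725, 0.2763, 0.0802]
tcp_rot: [-0.0, -0.036, 0.999, -0.0]
wrist_force: [-0.5, 0.1, -0.4]
finger_gap: -0.0003
finger_force: 0.0
```

Emit:
move_arm(
  plan="255 0 0 .004 0 0 0;255 0 0 .003 0 0 0;255 0 0 .002 0 0 0;255 0 0 .002 0 0 0;255 0 0 .001 0 0 0;255 0 0 0 0 0 0;255 0 0 0 0 0 0;255 0 0 0 0 0 0",
)

```text
time: 9.25
tool_pos: [0.4728, 0.2768, 0.07]
tcp_rot: [0.0, -0.036, 0.999, -0.0]
wrist_force: [-2.0, -1.9, 7.6]
finger_gap: -0.0
finger_force: 3.8
```

Emit:
move_arm(
  plan="255 0 0 -.03 0 0 0;0 0 0 -.025 0 0 .1463;0 0 0 0 0 0 .1463;0 0 0 0 0 0 .1463;0 0 0 0 0 0 .1463;0 0 0 0 0 0 .1463;0 0 0 0 0 0 .1463;0 0 0 0 0 0 .1463",
)

```text
time: 10.05
tool_pos: [0.4729, 0.2768, 0.1243]
tcp_rot: [0.0, 0.461, 0.888, 0.0]
wrist_force: [-0.6, -0.3, -0.3]
finger_gap: 0.0852
finger_force: 0.0
```

Emit:
move_arm(
  plan="0 0 0 0 0 0 .1463;0 0 0 0 0 0 .1463;0 0 0 0 0 0 .1463;0 0 0 0 0 0 .1463;0 0 0 0 0 0 .1463;0 0 0 0 0 0 .1463;0 0 0 0 0 0 .1463;0 0 0 0 0 0 .1463",
)

```text
time: 10.85
tool_pos: [0.4729, 0.2768, 0.1243]
tcp_rot: [-0.0, 0.874, 0.485, 0.0]
wrist_force: [-0.5, -0.6, -0.3]
finger_gap: 0.0853
finger_force: 0.0
```

Emit:
move_arm(
  plan="0 0 0 0 0 0 .1463;0 0 0 0 0 0 .1463;0 0 0 0 0 0 .1463;0 0 0 0 0 0 .1463;0 .0265 -.0257 0 0 0 0;0 .0265 -.0257 0 0 0 0;0 .0265 -.0257 0 0 0 0;0 .0265 -.0257 0 0 0 0",
)

```text
time: 11.65
tool_pos: [0.5263, 0.4159, 0.1242]
tcp_rot: [-0.0, 0.977, 0.215, 0.0]
wrist_force: [-0.1, 0.1, 0.4]
finger_gap: 0.0856
finger_force: 0.0
```

```bash
cat > loc.py <<'E'
from h import *
s=manip.sense(); p,r=rot(); M=r.as_matrix(); print(s['time'],s['q'].round(2),p.round(4),M[:2,:2].round(3).tolist())
for o in nut(): print(*o, "tool delta",(M.T@(o[3]-p))[:2].round(4))
E
python3 loc.py
```

```text
11.65 [-0.41  0.63 -0.51  1.63  0.36  0.98 -2.18] [0.5263 0.4159 0.1242] [[0.907, 0.421], [0.421, -0.907]]
8452 [ 64.8 302.5] [  0 230 165 137] [0.44  0.542 0.065] tool delta [-0.0253 -0.1506]
462 [313.6 262. ] [301 249  27  28] [0.5276 0.4149 0.065 ] tool delta [0.0007 0.0015]
64 [153.  298.1] [141 291  26  16] [0.4655 0.494  0.065 ] tool delta [-0.0223 -0.0964]
```

Emit:
move_arm(
  plan="0 .0005 .0015 .02 0 0 0;0 0 0 .02 0 0 0;0 0 0 .02 0 0 0;0 0 0 .0085 0 0 0;255 0 0 0 0 0 0;255 0 0 0 0 0 0;255 0 0 0 0 0 0;255 0 0 0 0 0 0",
)

```text
time: 12.5
tool_pos: [0.5273, 0.4138, 0.057]
tcp_rot: [-0.0, 0.977, 0.215, 0.001]
wrist_force: [-0.2, 0.2, 0.5]
finger_gap: 0.0286
finger_force: 0.0
```

Emit:
move_arm(
  plan="255 0 0 0 0 0 0;255 0 0 0 0 0 0;255 0 0 0 0 0 0;255 0 0 0 0 0 -.1;255 0 0 0 0 0 -.148;255 0 0 0 0 0 -.148;255 0 0 0 0 0 -.148;255 0 0 0 0 0 -.148",
)

```text
time: 13.3
tool_pos: [0.5269, 0.4143, 0.0566]
tcp_rot: [-0.0, 0.844, 0.536, 0.001]
wrist_force: [-1.4, 1.3, 3.3]
finger_gap: 0.0141
finger_force: 29.6
```

Emit:
move_arm(
  plan="255 0 0 0 0 0 -.148;255 0 0 0 0 0 -.148;255 0 0 0 0 0 -.148;255 0 0 0 0 0 -.148;255 0 0 0 0 0 -.148;255 0 0 0 0 0 -.148;255 0 0 0 0 0 -.148;255 0 0 0 0 0 -.148",
)

```text
time: 14.1
tool_pos: [0.5266, 0.4145, 0.0566]
tcp_rot: [-0.0, 0.401, 0.916, 0.001]
wrist_force: [-1.0, 0.9, 3.2]
finger_gap: 0.0137
finger_force: 29.5
```

Emit:
move_arm(
  plan="255 0 0 0 0 0 -.148;255 0 0 0 0 0 -.148;255 0 0 0 0 0 -.148;255 0 0 0 0 0 -.148;255 0 0 0 0 0 -.148;255 0 0 0 0 0 -.148;255 0 0 0 0 0 -.05;255 0 0 0 0 0 0",
)

```text
time: 14.9
tool_pos: [0.527, 0.4139, 0.0565]
tcp_rot: [0.0, -0.054, 0.999, 0.001]
wrist_force: [-0.8, -0.8, 4.3]
finger_gap: 0.014
finger_force: 29.7
```

```bash
python3 loc.py; python3 -c "
from h import *
s=manip.sense();print(s['wrist_force'],s['finger_gap'],s['finger_force'])"
```

```text
14.9 [-0.09  0.93 -1.06  1.64  0.89  1.12  0.28] [0.527  0.4139 0.0565] [[-0.994, -0.107], [-0.107, 0.994]]
5832 [587.9  75.3] [513   0 127 163] [0.4277 0.4995 0.065 ] tool delta [0.0896 0.0958]
80 [630.6 137.4] [622 132  18  13] [0.4461 0.5211 0.065 ] tool delta [0.0689 0.1153]
855 [311.  311.4] [294 291  35  42] [0.5264 0.4139 0.065 ] tool delta [0.0006 0.0001]
[-0.40442012 -0.35396322  4.78452408] 0.013790017139431052 29.66792196035385
```

Emit:
move_arm(
  plan="200 0 0 0 0 0 0;120 0 0 0 0 0 0;120 0 0 0 0 0 0;120 0 0 -.02 0 0 0;255 0 0 -.0185 0 0 0;255 0 0 0 0 0 0;255 0 0 0 0 0 0;255 0 0 0 0 0 0",
)

```text
time: 15.75
tool_pos: [0.5268, 0.413, 0.0943]
tcp_rot: [0.0, -0.053, 0.999, -0.0]
wrist_force: [-0.0, -0.3, -0.8]
finger_gap: 0.0
finger_force: 0.0
```

Emit:
move_arm(
  plan="255 0 0 0 0 0 0;255 0 0 .008 0 0 0;255 0 0 .006 0 0 0;255 0 0 .004 0 0 0;255 0 0 .003 0 0 0;255 0 0 .002 0 0 0;255 0 0 .002 0 0 0;255 0 0 .001 0 0 0",
)

```text
time: 16.55
tool_pos: [0.527, 0.4139, 0.0699]
tcp_rot: [0.001, -0.053, 0.999, 0.0]
wrist_force: [-1.9, -3.7, 14.3]
finger_gap: -0.0002
finger_force: 7.2
```

Emit:
move_arm(
  plan="255 0 0 0 0 0 0;255 0 0 0 0 0 0;255 0 0 -.03 0 0 0;0 0 0 -.025 0 0 0.148;0 0 0 0 0 0 .148;0 0 0 0 0 0 .148;0 0 0 0 0 0 .148;0 0 0 0 0 0 .148",
)

```text
time: 17.35
tool_pos: [0.5269, 0.4135, 0.1233]
tcp_rot: [0.0, 0.314, 0.949, 0.0]
wrist_force: [-0.1, 0.1, -0.9]
finger_gap: 0.0722
finger_force: 0.0
```

Emit:
move_arm(
  plan="0 0 0 0 0 0 .148;0 0 0 0 0 0 .148;0 0 0 0 0 0 .148;0 0 0 0 0 0 .148;0 0 0 0 0 0 .148;0 0 0 0 0 0 .148;0 0 0 0 0 0 .148;0 0 0 0 0 0 .148",
)

```text
time: 18.15
tool_pos: [0.5268, 0.4136, 0.1232]
tcp_rot: [-0.0, 0.791, 0.612, 0.0]
wrist_force: [-0.0, -0.3, -0.6]
finger_gap: 0.0858
finger_force: 0.0
```

Emit:
move_arm(
  plan="0 0 0 0 0 0 .148;0 0 0 0 0 0 .148;0 0 0 0 0 0 .148;0 0 0 0 0 0 .148;0 0 0 0 0 0 .148;0 0 0 0 0 0 .148;0 -.0245 .0389 0 0 0 0;0 -.0245 .0389 0 0 0 0",
)

```text
time: 18.95
tool_pos: [0.5143, 0.3231, 0.1232]
tcp_rot: [-0.001, 0.976, 0.218, 0.0]
wrist_force: [1.1, -0.6, 0.8]
finger_gap: 0.0854
finger_force: 0.0
```

Emit:
move_arm(
  plan="0 -.0245 .0389 0 0 0 0;0 -.0245 .0389 0 0 0 0;0 -.0245 .0389 0 0 0 0;0 -.0245 .0389 0 0 0 0;0 0 0 0 0 0 0;0 0 0 0 0 0 0;0 0 0 0 0 0 0;0 0 0 0 0 0 0",
)

```text
time: 19.75
tool_pos: [0.4922, 0.1416, 0.1235]
tcp_rot: [-0.0, 0.976, 0.218, 0.0]
wrist_force: [1.6, -0.0, -0.6]
finger_gap: 0.0851
finger_force: 0.0
```

```bash
python3 loc.py
```

```text
19.75 [ 0.06  0.41 -0.56  2.01  0.29  0.8  -1.8 ] [0.4922 0.1416 0.1235] [[0.905, 0.425], [0.425, -0.905]]
146 [438.9  10.2] [416   0  46  20] [0.6387 0.1404 0.065 ] tool delta [0.132  0.0633]
556 [ 79.9 195.1] [ 65 181  30  30] [0.4736 0.2765 0.065 ] tool delta [ 0.0404 -0.13  ]
463 [314.9 263.7] [302 251  27  28] [0.4932 0.1396 0.065 ] tool delta [-0.      0.0023]
124 [252.8 390. ] [247 383  14  17] [0.3975 0.1393 0.065 ] tool delta [-0.0868 -0.0381]
87 [265.3 393.3] [262 386   9  14] [0.3986 0.1309 0.065 ] tool delta [-0.0894 -0.03  ]
```

Emit:
move_arm(
  plan="0 0 .0022 .02 0 0 0;0 0 0 .02 0 0 0;0 0 0 .02 0 0 0;0 0 0 .0075 0 0 0;255 0 0 0 0 0 0;255 0 0 0 0 0 0;255 0 0 0 0 0 0;255 0 0 0 0 0 0",
)

```text
time: 20.6
tool_pos: [0.4936, 0.1379, 0.0566]
tcp_rot: [-0.0, 0.976, 0.216, 0.001]
wrist_force: [-0.3, -0.7, 0.1]
finger_gap: 0.0284
finger_force: 0.0
```

Emit:
move_arm(
  plan="255 0 0 0 0 0 0;255 0 0 0 0 0 0;255 0 0 0 0 0 0;255 0 0 0 0 0 -.1;255 0 0 0 0 0 -.148;255 0 0 0 0 0 -.148;255 0 0 0 0 0 -.148;255 0 0 0 0 0 -.148",
)

```text
time: 21.4
tool_pos: [0.4933, 0.1387, 0.0564]
tcp_rot: [-0.0, 0.843, 0.537, 0.001]
wrist_force: [-2.4, 2.9, 5.1]
finger_gap: 0.0142
finger_force: 29.5
```

Emit:
move_arm(
  plan="255 0 0 0 0 0 -.148;255 0 0 0 0 0 -.148;255 0 0 0 0 0 -.148;255 0 0 0 0 0 -.148;255 0 0 0 0 0 -.148;255 0 0 0 0 0 -.148;255 0 0 0 0 0 -.148;255 0 0 0 0 0 -.148",
)

```text
time: 22.2
tool_pos: [0.493, 0.1384, 0.0564]
tcp_rot: [0.0, 0.4, 0.917, 0.0]
wrist_force: [-2.9, 2.1, 6.9]
finger_gap: 0.014
finger_force: 29.5
```

Emit:
move_arm(
  plan="255 0 0 0 0 0 -.148;255 0 0 0 0 0 -.148;255 0 0 0 0 0 -.148;255 0 0 0 0 0 -.148;255 0 0 0 0 0 -.148;255 0 0 0 0 0 -.148;255 0 0 0 0 0 -.05;255 0 0 0 0 0 0",
)

```text
time: 23.0
tool_pos: [0.4928, 0.1377, 0.0562]
tcp_rot: [-0.0, -0.055, 0.998, -0.0]
wrist_force: [-3.6, -0.8, 8.5]
finger_gap: 0.0142
finger_force: 29.8
```

```bash
python3 loc.py; python3 -c "
from h import *
s=manip.sense();print(s['wrist_force'],s['finger_gap'],s['finger_force'])"
```

```text
23.0 [ 0.45  0.76 -1.13  2.03  0.87  0.95  0.53] [0.4928 0.1377 0.0562] [[-0.994, -0.11], [-0.11, 0.994]]
1525 [334.4  59.2] [312  32  47  54] [0.3979 0.1353 0.065 ] tool delta [0.0945 0.008 ]
86 [627.7 283.7] [619 280  21   9] [0.4661 0.2623 0.065 ] tool delta [0.0128 0.1268]
951 [311.1 310.5] [294 290  35  44] [0.4916 0.1376 0.065 ] tool delta [0.0012 0.0001]
[-3.42365879 -1.32851863 10.07080921] 0.014163474992334281 29.757551550865173
```

Emit:
move_arm(
  plan="200 0 0 0 0 0 0;120 0 0 0 0 0 0;120 0 0 0 0 0 0;120 0 0 -.02 0 0 0;255 0 0 -.0185 0 0 0;255 0 0 0 0 0 0;255 0 0 0 0 0 0;255 0 0 0 0 0 0",
)

```text
time: 23.85
tool_pos: [0.4926, 0.1372, 0.0935]
tcp_rot: [-0.001, -0.054, 0.999, -0.0]
wrist_force: [0.4, 0.2, 0.8]
finger_gap: -0.0002
finger_force: 0.0
```

Emit:
move_arm(
  plan="255 0 0 0 0 0 0;255 0 0 .008 0 0 0;255 0 0 .006 0 0 0;255 0 0 .004 0 0 0;255 0 0 .003 0 0 0;255 0 0 .002 0 0 0;255 0 0 .002 0 0 0;255 0 0 .001 0 0 0",
)

```text
time: 24.65
tool_pos: [0.4935, 0.1382, 0.0695]
tcp_rot: [0.001, -0.054, 0.999, -0.0]
wrist_force: [-4.5, -4.1, 20.2]
finger_gap: -0.0001
finger_force: 10.5
```

Emit:
move_arm(
  plan="255 0 0 0 0 0 0;255 0 0 0 0 0 0;255 0 0 -.04 0 0 0;0 0 0 -.05 0 0 0;0 0 0 -.05 0 0 0;0 0 0 -.05 0 0 0;0 0 0 0 0 0 0;0 0 0 0 0 0 0",
)

```text
time: 25.45
tool_pos: [0.4937, 0.1378, 0.2594]
tcp_rot: [0.001, -0.054, 0.999, -0.0]
wrist_force: [1.2, -0.1, -1.2]
finger_gap: 0.0723
finger_force: 0.0
```

```bash
python3 loc.py; python3 -c "
from h import *
cv2.imwrite('pics/s2.png',manip.get_image('side')[130:430,200:500])"
```

```text
25.45 [ 0.65  0.51 -1.36  1.85  0.53  1.23  0.8 ] [0.4937 0.1378 0.2594] [[-0.994, -0.108], [-0.108, 0.994]]
193 [320.  111.8] [312 103  17  19] [0.3977 0.1353 0.065 ] tool delta [0.0963 0.008 ]
182 [457.9 212.9] [449 205  18  17] [0.4735 0.2762 0.065 ] tool delta [0.0058 0.1399]
165 [310.7 216.7] [303 209  16  17] [0.4923 0.1373 0.065 ] tool delta [ 0.002  -0.0002]
150 [581.1 280.1] [574 273  17  15] [0.5272 0.4135 0.065 ] tool delta [-0.0624  0.2707]
152 [318.1 364.2] [289 355  49  27] [0.6512 0.1624 0.065 ] tool delta [-0.1586  0.0077]
2082 [302.4 386.9] [269 366  67  41] [0.6811 0.1486 0.065 ] tool delta [-0.1869 -0.0092]
```

```bash
python3 - <<'E'
from h import *
for z in (0,.1,.2,.3,.4): print(z, ray("top",490,112,z).round(3), ray("top",100,107,z).round(3), ray("side",240,110,z).round(3), ray("side",150,228,z).round(3))
E
```

```text
0 [ 0.961 -0.337  0.   ] [0.947 0.79  0.   ] [ 1.016 -0.994  0.   ] [ 1.042 -0.096  0.   ]
0.1 [ 0.914 -0.3    0.1  ] [0.901 0.738 0.1  ] [ 0.946 -0.718  0.1  ] [0.97  0.067 0.1  ]
0.2 [ 0.867 -0.264  0.2  ] [0.855 0.687 0.2  ] [ 0.877 -0.441  0.2  ] [0.897 0.229 0.2  ]
0.3 [ 0.819 -0.227  0.3  ] [0.809 0.635 0.3  ] [ 0.808 -0.164  0.3  ] [0.824 0.392 0.3  ]
0.4 [ 0.772 -0.19   0.4  ] [0.763 0.584 0.4  ] [0.739 0.112 0.4  ] [0.752 0.554 0.4  ]
```

Emit:
move_arm(
  plan="0 0 0 0 0 0 .148;0 0 0 0 0 0 .148;0 0 0 0 0 0 .148;0 0 0 0 0 0 .148;0 0 0 0 0 0 .148;0 0 0 0 0 0 .148;0 0 0 0 0 0 .148;0 0 0 0 0 0 .148",
)

```text
time: 26.35
tool_pos: [0.4922, 0.1372, 0.2565]
tcp_rot: [-0.001, 0.515, 0.857, -0.001]
wrist_force: [-0.8, 0.3, -1.5]
finger_gap: 0.0854
finger_force: 0.0
```

Emit:
move_arm(
  plan="0 0 0 0 0 0 .148;0 0 0 0 0 0 .148;0 0 0 0 0 0 .148;0 -.0325 .026 0 0 0 0;0 -.0325 .026 0 0 0 0;0 -.0325 .026 0 0 0 0;0 -.0325 .026 0 0 0 0;0 0 0 0 0 0 0",
)

```text
time: 27.15
tool_pos: [0.6058, 0.0063, 0.255]
tcp_rot: [-0.001, 0.692, 0.722, -0.002]
wrist_force: [-0.0, -0.9, -0.9]
finger_gap: 0.0856
finger_force: 0.0
```

Emit:
move_arm(
  plan="0 -.0325 .026 0 0 0 0;0 -.0325 .026 0 0 0 0;0 -.0325 .026 0 0 0 0;0 0 0 0 0 0 0;0 0 0 0 0 0 0;0 0 0 0 0 0 0;0 0 0 0 0 0 0;0 0 0 0 0 0 0",
)

```text
time: 27.95
tool_pos: [0.686, -0.079, 0.2585]
tcp_rot: [0.0, 0.688, 0.726, -0.0]
wrist_force: [-0.1, 0.4, -0.1]
finger_gap: 0.0851
finger_force: 0.0
```

```bash
python3 - <<'E'
from h import *
s=manip.sense(); print(s['q'].round(2),s['tool_pos'],s['wrist_force']); c,E=cam("wrist"); print(repr(E.round(4).tolist()))
cv2.imwrite("pics/w4.png",manip.get_image("wrist"))
M=np.array([[1]]); 
for u in (-.045,0,.045): print(proj("wrist",(.718-.055*u,-.11+u,.179),(c,E)))
E
```

```text
[ 0.55  0.61 -0.82  1.44  0.45  1.29 -0.25] [ 0.68600019 -0.07901326  0.25848714] [-0.11035309  0.35142209 -0.0571825 ]
[[0.9986, 0.0533, -0.0004, -0.6811], [-0.0516, 0.9643, -0.2598, 0.1524], [-0.0135, 0.2594, 0.9657, -0.3752], [0.0, 0.0, 0.0, 1.0]]
(np.float64(353.7472889045967), np.float64(359.1148070285128))
(np.float64(355.7141588435934), np.float64(299.85622161186706))
(np.float64(357.88221668922205), np.float64(234.53617248906576))
```

View pics/w4.png

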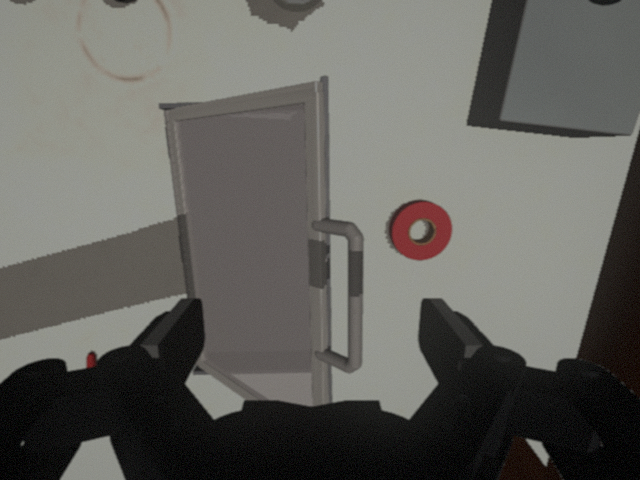

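The handle bar runs from (355,229) to (354,364), within a few pixels of prediction. Its middle is at about (0.7175,-0.109,0.179).

```bash
python3 - <<'E'
import numpy as np
t=.733+np.linspace(0,1.42,15); print(np.c_[np.diff(.223*np.cos(t)),-np.diff(.223*np.sin(t))].round(4).tolist())
E
```

```text
[[-0.016, -0.016], [-0.0175, -0.0143], [-0.0189, -0.0125], [-0.02, -0.0105], [-0.021, -0.0084], [-0.0217, -0.0062], [-0.0222, -0.004], [-0.0225, -0.0017], [-0.0226, 0.0006], [-0.0224, 0.0028], [-0.022, 0.0051], [-0.0214, 0.0073], [-0.0206, 0.0094], [-0.0195, 0.0115]]
```

Emit:
move_arm(
  plan="0 -.0315 .0298 0 0 0 0;0 0 0 .03 0 0 0;0 0 0 .03 0 0 0;0 0 0 .02 0 0 0;0 0 0 .0095 0 0 0;255 0 0 0 0 0 0;255 0 0 0 0 0 0;255 0 0 0 0 0 0",
  force=40,
)

```text
time: 28.8
tool_pos: [0.7187, -0.1099, 0.1706]
tcp_rot: [0.001, 0.689, 0.725, 0.001]
wrist_force: [-0.4, -0.6, 0.5]
finger_gap: 0.044
finger_force: 0.0
```

Emit:
move_arm(
  plan="255 0 0 0 0 0 0;255 0 0 0 0 0 0;255 0 0 0 0 0 0;255 0 0 0 0 0 0;255 0 0 0 0 0 0;255 0 0 0 0 0 0;255 0 0 0 0 0 0;255 0 0 0 0 0 0",
)

```text
time: 29.6
tool_pos: [0.7171, -0.1102, 0.1697]
tcp_rot: [-0.0, 0.689, 0.725, -0.001]
wrist_force: [-4.8, -0.1, 5.5]
finger_gap: 0.0081
finger_force: 39.2
```

```bash
python3 - <<'E'
from h import *
s=manip.sense(); print(s['q'].round(2),s['tool_pos'],s['wrist_force'],s['finger_gap']); cv2.imwrite("pics/w5.png",manip.get_image("wrist"))
E
```

```text
[ 0.54  0.74 -0.77  1.43  0.53  1.19 -0.25] [ 0.71709823 -0.11023935  0.16973673] [-4.78334231 -0.13383218  5.46541064] 0.00814748694386127
```

View pics/w5.png

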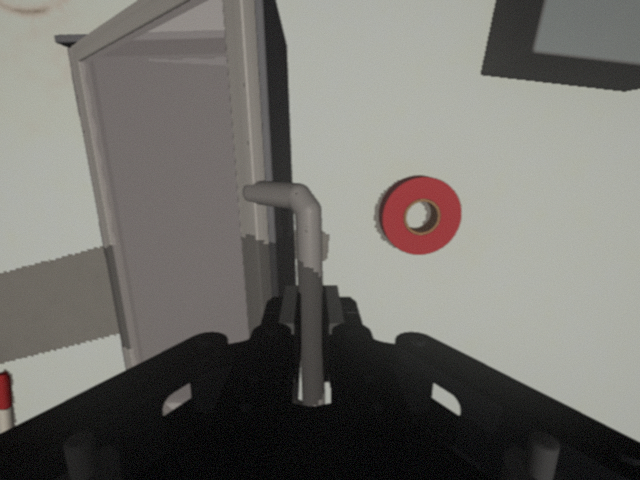

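The bar sits between the pads at u≈312. I pull it along the arc.

Emit:
move_arm(
  plan="255 0 -.016 -.016 0 0 0;255 0 -.0175 -.0143 0 0 0;255 0 -.0189 -.0125 0 0 0;255 0 -.02 -.0105 0 0 0;255 0 -.021 -.0084 0 0 0;255 0 -.0217 -.0062 0 0 0;255 0 -.0222 -.004 0 0 0;255 0 -.0225 -.0017 0 0 0",
)

```text
time: 30.45
tool_pos: [0.5602, -0.1221, 0.245]
tcp_rot: [0.005, 0.69, 0.724, 0.0]
wrist_force: [1.4, -7.6, 3.5]
finger_gap: 0.0086
finger_force: 40.6
```

Emit:
move_arm(
  plan="255 0 -.0226 .0006 0 0 0;255 0 -.0224 .0028 0 0 0;255 0 -.022 .0051 0 0 0;255 0 -.0214 .0073 0 0 0;255 0 -.0206 .0094 0 0 0;255 0 -.0195 .0115 0 0 0;255 0 0 0 0 0 0;255 0 0 0 0 0 0",
)

```text
time: 31.25
tool_pos: [0.4283, -0.1305, 0.2062]
tcp_rot: [0.002, 0.69, 0.724, -0.004]
wrist_force: [-5.0, -15.2, 8.8]
finger_gap: 0.0079
finger_force: 42.6
```

```bash
python3 - <<'E'
from h import *
s=manip.sense(); print(s['q'].round(2),s['tool_pos'],s['wrist_force'],s['finger_gap'],s['finger_force'])
cv2.imwrite("pics/s3.png",manip.get_image("side"))
E
```

```text
[ 1.    0.25 -0.95  2.05  0.26  0.96 -0.04] [ 0.42830827 -0.13053973  0.20623429] [ -5.02277689 -15.18549661   8.84390418] 0.007930390709613114 42.64003872871399
```

View pics/s3.png

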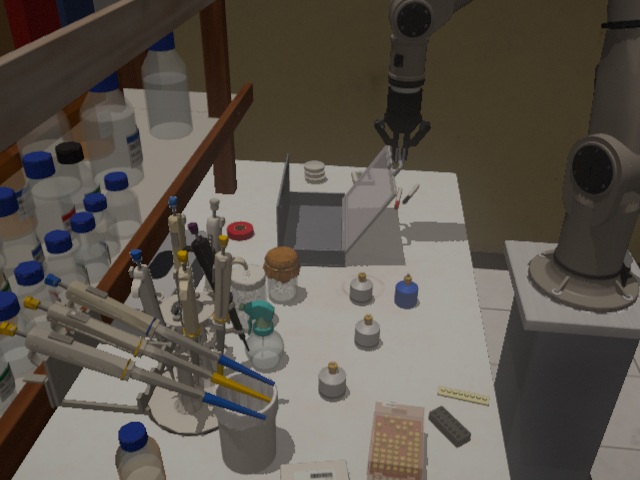

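The door is past upright and leaning towards the robot. The canisters stand at (361,289), (368,331) and (333,380). I release the bar and go to canister C.

Emit:
move_arm(
  plan="150 0 0 0 0 0 0;150 0 0 0 0 0 0;150 0 0 0 0 0 0;150 0 0 -.035 0 0 0;150 0 0 -.035 0 0 0;0 0 .04 0 0 0 0;0 0 0 0 0 0 .1415;0 0 0 0 0 0 .1415",
)

```text
time: 32.1
tool_pos: [0.4709, -0.1219, 0.2757]
tcp_rot: [-0.0, 0.785, 0.619, 0.001]
wrist_force: [-0.8, 0.2, -0.4]
finger_gap: 0.077
finger_force: 0.0
```

Emit:
move_arm(
  plan="0 0 0 0 0 0 .1415;0 0 0 0 0 0 .1415;0 0 0 0 0 0 .1415;0 0 0 0 0 0 .1415;0 0 0 0 0 0 .1415;0 0 0 0 0 0 .1415;0 0 0 0 0 0 .1415;0 0 0 0 0 0 .1415",
)

```text
time: 32.9
tool_pos: [0.4701, -0.122, 0.2757]
tcp_rot: [-0.0, 0.995, 0.101, 0.0]
wrist_force: [0.1, -0.7, -0.2]
finger_gap: 0.0854
finger_force: 0.0
```

Emit:
move_arm(
  plan="0 0 0 0 0 0 .1415;0 .007 -.044 .011 0 0 0;0 .007 -.044 .011 0 0 0;0 .007 -.044 .011 0 0 0;0 .007 -.044 .011 0 0 0;0 .007 -.044 .011 0 0 0;0 .007 -.044 .011 0 0 0;0 0 0 0 0 0 0",
)

```text
time: 33.7
tool_pos: [0.4927, 0.1515, 0.2092]
tcp_rot: [-0.003, 0.999, 0.038, -0.001]
wrist_force: [-0.7, -0.3, -0.3]
finger_gap: 0.0856
finger_force: 0.0
```

```bash
python3 loc.py; python3 -c "
from h import *
im=manip.get_image('top')
cv2.imwrite('pics/top3.png',cv2.resize(im[150:320,200:490],None,fx=2.7,fy=2.7,interpolation=cv2.INTER_CUBIC))"
```

```text
33.7 [ 0.28  0.35 -0.85  1.91  0.31  1.01 -2.19] [0.4927 0.1515 0.2092] [[0.997, 0.077], [0.077, -0.997]]
2086 [342.1  12.4] [295   0  93  33] [0.6523 0.1427 0.065 ] tool delta [0.1585 0.0218]
243 [329.4 231.5] [321 222  18  20] [0.4935 0.1374 0.065 ] tool delta [-0.0002  0.0149]
255 [160.7 241.9] [151 232  20  20] [0.4737 0.2762 0.065 ] tool delta [-0.0093 -0.1251]
70 [317.3 334.9] [314 329   9  14] [0.3985 0.1396 0.065 ] tool delta [-0.0948  0.0054]
```

View pics/top3.png

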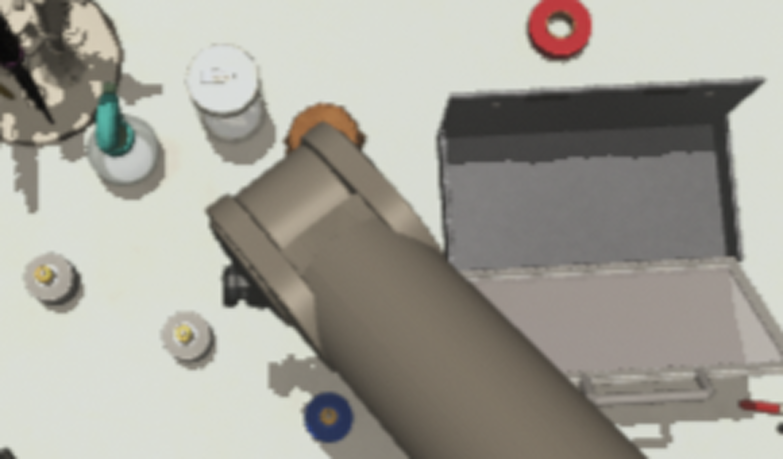

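The front lies fully open and the locker floor is empty. The hinge line in the crop runs (447,268) to (735,259). A and B are still in place, and C is under the arm.

```bash
python3 - <<'E'
from h import *
f=lambda u,v,z: ray("top",200+u/2.7,150+v/2.7,z).round(4)
a,b=f(447,266,.03),f(735,259,.03); c,d=f(449,97,.162),f(764,80,.162); e,g=f(445,160,.006),f(720,150,.006)
print(a,b,(a+b)/2,(a-b)[0]/(b-a)[1]); print(c,d,(c+d)/2,(c-d)[0]/(d-c)[1]); print(e,g,(e+g)/2)
E
```

```text
[0.5484 0.0212 0.03  ] [ 0.5626 -0.2654  0.03  ] [ 0.5555 -0.1221  0.03  ] 0.04954640614096298
[0.6836 0.0327 0.162 ] [ 0.7069 -0.2543  0.162 ] [ 0.69525 -0.1108   0.162  ] 0.08118466898954699
[0.6621 0.0222 0.006 ] [ 0.6798 -0.2607  0.006 ] [ 0.67095 -0.11925  0.006  ]
```

Emit:
move_arm(
  plan="0 0 .0148 .037 0 0 0;0 0 0 .04 0 0 0;0 0 0 .04 0 0 0;0 0 0 .04 0 0 0;0 0 0 .025 0 0 0;0 0 0 .015 0 0 0;255 0 0 0 0 0 0;255 0 0 0 0 0 0",
  force=60,
)

```text
time: 34.6
tool_pos: [0.4965, 0.1294, 0.0139]
tcp_rot: [-0.001, 0.999, 0.033, 0.001]
wrist_force: [-1.0, 4.2, 3.9]
finger_gap: 0.0589
finger_force: 2.3
```

Emit:
move_arm(
  plan="255 0 0 0 0 0 0;255 0 0 0 0 0 0;255 0 0 0 0 0 0;255 0 0 -.01 0 0 0;255 0 0 -.02 0 0 0;255 0 0 -.04 0 0 0;255 0 0 -.05 0 0 0;255 0 0 -.05 0 0 0",
)

```text
time: 35.4
tool_pos: [0.4942, 0.1274, 0.1846]
tcp_rot: [0.001, 0.999, 0.033, -0.001]
wrist_force: [1.1, -0.1, -4.0]
finger_gap: 0.0461
finger_force: 63.4
```

```bash
python3 loc.py; python3 -c "
from h import *
s=manip.sense();print(s['wrist_force'],s['finger_gap'],s['finger_force'])"
```

```text
35.4 [ 0.31  0.38 -0.83  1.95  0.34  0.96 -2.19] [0.4942 0.1274 0.1846] [[0.998, 0.065], [0.065, -0.998]]
904 [297.5   6.2] [257   0  80  17] [0.6471 0.1463 0.065 ] tool delta [ 0.1541 -0.009 ]
162 [290.5  25.9] [262  15  58  16] [0.6355 0.1502 0.065 ] tool delta [ 0.1428 -0.0136]
305 [115.  251.5] [104 241  22  22] [0.4738 0.2761 0.065 ] tool delta [-0.0103 -0.1498]
1383 [311.  383.7] [284 365  55  40] [0.3669 0.1191 0.065 ] tool delta [-1.273e-01 -1.000e-04]
[2.67365826 1.82144422 0.92465553] 0.0461067083214831 63.68888263947156
```

Emit:
move_arm(
  plan="255 .0169 .0414 0 0 0 0;255 .0169 .0414 0 0 0 0;255 .0169 .0414 0 0 0 0;255 .0169 .0414 0 0 0 0;255 .0169 .0414 0 0 0 0;255 .0169 .0414 0 0 0 0;255 .0169 .0414 0 0 0 0;255 .0169 .0414 0 0 0 0",
)

```text
time: 36.25
tool_pos: [0.6513, -0.1956, 0.1831]
tcp_rot: [0.0, 0.999, 0.032, -0.001]
wrist_force: [0.8, 1.3, -4.3]
finger_gap: 0.0464
finger_force: 63.5
```

Emit:
move_arm(
  plan="255 0 0 0 0 0 0;255 0 0 0 0 0 0;255 0 0 .04 0 0 0;255 0 0 .03 0 0 0;255 0 0 .03 0 0 0;255 0 0 .02 0 0 0;255 0 0 0 0 0 0;255 0 0 0 0 0 0",
)

```text
time: 37.05
tool_pos: [0.6519, -0.1919, 0.0636]
tcp_rot: [-0.0, 0.999, 0.033, -0.0]
wrist_force: [0.5, -0.5, -5.0]
finger_gap: 0.0463
finger_force: 63.7
```

```bash
python3 - <<'E'
from h import *
s=manip.sense(); print(s['q'].round(2),s['tool_pos'],s['wrist_force'],rot()[1].as_matrix().round(3).tolist())
cv2.imwrite("pics/w6.png",manip.get_image("wrist"))
E
```

```text
[ 0.61  0.75 -0.62  1.63  0.52  0.93 -1.7 ] [ 0.65188665 -0.19194032  0.06356494] [ 0.48819798 -0.49163339 -4.96403819] [[0.998, 0.067, -0.0], [0.067, -0.998, 0.001], [-0.0, -0.001, -1.0]]
```

View pics/w6.png

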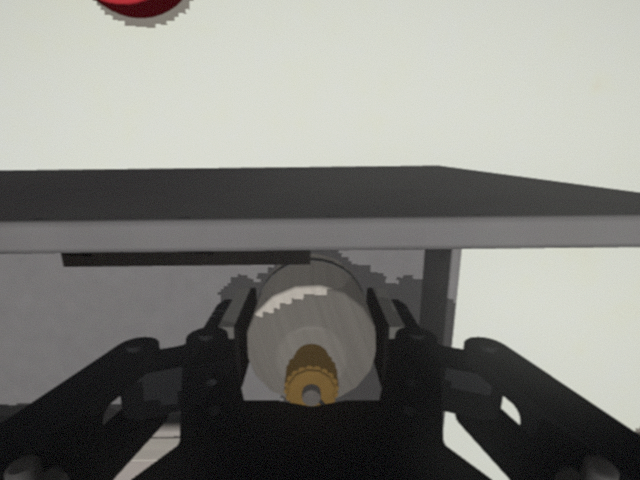

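The canister is held upright inside the locker, its nut at (312,378). The end wall at u≈440 is clear of the right finger, and the back wall edge is level, so the yaw matches.

Emit:
move_arm(
  plan="255 0 0 .02 0 0 0;255 0 0 .014 0 0 0;255 0 0 .007 0 0 0;255 0 0 .003 0 0 0;255 0 0 0 0 0 0;130 0 0 0 0 0 0;75 0 0 0 0 0 0;75 0 0 0 0 0 0",
)

```text
time: 37.9
tool_pos: [0.6528, -0.1931, 0.0191]
tcp_rot: [0.0, 0.999, 0.033, 0.001]
wrist_force: [1.0, -0.3, -0.2]
finger_gap: 0.0602
finger_force: 0.0
```

Emit:
move_arm(
  plan="75 0 0 0 0 0 0;75 0 0 -.02 0 0 0;75 0 0 -.05 0 0 0;75 0 0 -.05 0 0 0;0 0 0 -.05 0 0 0;0 0 0 0 0 0 0;0 0 0 0 0 0 0;0 0 0 0 0 0 0",
)

```text
time: 38.7
tool_pos: [0.6514, -0.1931, 0.1883]
tcp_rot: [0.0, 0.999, 0.033, -0.001]
wrist_force: [-0.3, 0.8, -1.0]
finger_gap: 0.0854
finger_force: 0.0
```

```bash
python3 loc.py
```

```text
38.7 [ 0.66  0.62 -0.69  1.55  0.42  1.13 -1.63] [ 0.6514 -0.1931  0.1883] [[0.998, 0.066], [0.066, -0.998]]
309 [195.3  19.8] [178   0  39  40] [ 0.7935 -0.1073  0.065 ] tool delta [ 0.1475 -0.0763]
313 [311.1 244. ] [301 234  21  22] [ 0.646  -0.1934  0.065 ] tool delta [-0.0053 -0.0001]
```

Emit:
move_arm(
  plan="0 -.0133 -.0436 0 0 0 0;0 -.0133 -.0436 0 0 0 0;0 -.0133 -.0436 0 0 0 0;0 -.0133 -.0436 0 0 0 0;0 -.0133 -.0436 0 0 0 0;0 -.0133 -.0436 0 0 0 0;0 -.0133 -.0436 0 0 0 0;0 -.0133 -.0436 0 0 0 0",
)

```text
time: 39.55
tool_pos: [0.5214, 0.1492, 0.1876]
tcp_rot: [0.0, 0.999, 0.033, -0.001]
wrist_force: [1.1, 0.2, -0.1]
finger_gap: 0.0854
finger_force: 0.0
```

Emit:
move_arm(
  plan="0 -.0133 -.0436 0 0 0 0;0 -.0133 -.0436 0 0 0 0;0 -.0133 -.0436 0 0 0 0;0 0 0 0 0 0 0;0 0 0 0 0 0 0;0 0 0 0 0 0 0;0 0 0 0 0 0 0;0 0 0 0 0 0 0",
)

```text
time: 40.35
tool_pos: [0.4753, 0.2745, 0.1884]
tcp_rot: [0.0, 1.0, 0.032, -0.0]
wrist_force: [0.9, -0.7, -0.9]
finger_gap: 0.0856
finger_force: 0.0
```

```bash
python3 loc.py
```

```text
40.35 [ 0.02  0.44 -0.83  1.86  0.38  1.01 -2.48] [0.4753 0.2745 0.1884] [[0.998, 0.063], [0.063, -0.998]]
357 [122.7 155. ] [111 144  24  23] [0.5276 0.4141 0.065 ] tool delta [ 0.0611 -0.1361]
283 [308.6 238.6] [299 229  21  21] [0.474  0.2764 0.065 ] tool delta [-0.0011 -0.0021]
1507 [ 16.1 281.1] [  0 239  40  78] [0.4247 0.5053 0.065 ] tool delta [-0.0359 -0.2336]
73 [ 40.  264.5] [ 35 260  10  11] [0.4399 0.4846 0.065 ] tool delta [-0.022 -0.212]
```

Emit:
move_arm(
  plan="0 -.001 -.002 .04 0 0 0;0 0 0 .04 0 0 0;0 0 0 .04 0 0 0;0 0 0 .035 0 0 0;0 0 0 .0205 0 0 0;0 0 0 0 0 0 0;255 0 0 0 0 0 0;255 0 0 0 0 0 0",
)

```text
time: 41.2
tool_pos: [0.4746, 0.2784, 0.0147]
tcp_rot: [-0.001, 0.999, 0.033, 0.001]
wrist_force: [0.2, -0.6, -1.1]
finger_gap: 0.0589
finger_force: 0.0
```

Emit:
move_arm(
  plan="255 0 0 0 0 0 0;255 0 0 0 0 0 0;255 0 0 0 0 0 0;255 0 0 -.01 0 0 0;255 0 0 -.03 0 0 0;255 0 0 -.04 0 0 0;255 0 0 -.045 0 0 0;255 0 0 -.045 0 0 0",
)

```text
time: 42.0
tool_pos: [0.4726, 0.2773, 0.185]
tcp_rot: [0.0, 0.999, 0.033, -0.001]
wrist_force: [1.4, -0.0, -5.7]
finger_gap: 0.0462
finger_force: 63.7
```

Emit:
move_arm(
  plan="255 .0148 .04 0 0 0 0;255 .0148 .04 0 0 0 0;255 .0148 .04 0 0 0 0;255 .0148 .04 0 0 0 0;255 .0148 .04 0 0 0 0;255 .0148 .04 0 0 0 0;255 .0148 .04 0 0 0 0;255 .0148 .04 0 0 0 0",
)

```text
time: 42.8
tool_pos: [0.6123, -0.0355, 0.1836]
tcp_rot: [0.0, 0.999, 0.033, -0.0]
wrist_force: [0.8, 0.9, -5.7]
finger_gap: 0.0465
finger_force: 63.7
```

Emit:
move_arm(
  plan="255 .0148 .04 0 0 0 0;255 .0148 .04 0 0 0 0;255 0 0 0 0 0 0;255 0 0 .04 0 0 0;255 0 0 .04 0 0 0;255 0 0 .03 0 0 0;255 0 0 0 0 0 0;255 0 0 0 0 0 0",
)

```text
time: 43.6
tool_pos: [0.6472, -0.1113, 0.0738]
tcp_rot: [-0.0, 0.999, 0.033, -0.0]
wrist_force: [0.0, -0.1, -3.9]
finger_gap: 0.0464
finger_force: 64.2
```

```bash
python3 loc.py
```

```text
43.6 [ 0.53  0.71 -0.65  1.69  0.52  0.93 -1.83] [ 0.6472 -0.1113  0.0738] [[0.998, 0.066], [0.066, -0.998]]
1226 [490.9 310. ] [470 291  46  42] [ 0.6465 -0.1945  0.065 ] tool delta [-0.0062  0.083 ]
2479 [310.9 371.2] [284 338  55  69] [ 0.6087 -0.1136  0.065 ] tool delta [-0.0386 -0.0002]
```

Emit:
move_arm(
  plan="255 0 0 .025 0 0 0;255 0 0 .018 0 0 0;255 0 0 .008 0 0 0;255 0 0 .003 0 0 0;255 0 0 0 0 0 0;130 0 0 0 0 0 0;75 0 0 0 0 0 0;75 0 0 0 0 0 0",
)

```text
time: 44.45
tool_pos: [0.649, -0.1115, 0.0207]
tcp_rot: [0.0, 0.999, 0.033, 0.002]
wrist_force: [0.9, 0.2, 1.0]
finger_gap: 0.0606
finger_force: 0.0
```

Emit:
move_arm(
  plan="75 0 0 0 0 0 0;75 0 0 -.02 0 0 0;75 0 0 -.05 0 0 0;75 0 0 -.05 0 0 0;0 0 0 -.05 0 0 0;0 0 0 0 0 0 0;0 0 0 0 0 0 0;0 0 0 0 0 0 0",
)

```text
time: 45.25
tool_pos: [0.6468, -0.1118, 0.1891]
tcp_rot: [0.0, 0.999, 0.033, -0.0]
wrist_force: [-0.6, -0.5, 0.7]
finger_gap: 0.0853
finger_force: 0.0
```

```bash
python3 loc.py
```

```text
45.25 [ 0.57  0.59 -0.72  1.61  0.42  1.11 -1.76] [ 0.6468 -0.1118  0.1891] [[0.998, 0.065], [0.065, -0.998]]
342 [302.4  18.1] [284   0  39  41] [ 0.7947 -0.0961  0.065 ] tool delta [ 0.1487 -0.006 ]
89 [  4.3 187.5] [  0 181  15  13] [0.6694 0.1174 0.065 ] tool delta [ 0.0376 -0.2272]
300 [311.2 238.6] [301 229  21  21] [ 0.6454 -0.1118  0.065 ] tool delta [-0.0013 -0.0001]
332 [417.8 244.1] [407 234  23  22] [ 0.6465 -0.1942  0.065 ] tool delta [-0.0056  0.0822]
```

Emit:
move_arm(
  plan="0 -.007 -.0444 0 0 0 0;0 -.007 -.0444 0 0 0 0;0 -.007 -.0444 0 0 0 0;0 -.007 -.0444 0 0 0 0;0 -.007 -.0444 0 0 0 0;0 -.007 -.0444 0 0 0 0;0 -.007 -.0444 0 0 0 0;0 -.007 -.0444 0 0 0 0",
)

```text
time: 46.1
tool_pos: [0.567, 0.2403, 0.1878]
tcp_rot: [0.0, 0.999, 0.033, -0.001]
wrist_force: [1.3, 0.2, -0.6]
finger_gap: 0.0854
finger_force: 0.0
```

Emit:
move_arm(
  plan="0 -.007 -.0444 0 0 0 0;0 -.007 -.0444 0 0 0 0;0 -.007 -.0444 0 0 0 0;0 -.007 -.0444 0 0 0 0;0 0 0 0 0 0 0;0 0 0 0 0 0 0;0 0 0 0 0 0 0;0 0 0 0 0 0 0",
)

```text
time: 46.9
tool_pos: [0.5297, 0.4124, 0.1885]
tcp_rot: [0.001, 1.0, 0.031, -0.0]
wrist_force: [-0.7, 0.4, -0.2]
finger_gap: 0.0856
finger_force: 0.0
```

```bash
python3 loc.py
```

```text
46.9 [-0.24  0.63 -0.77  1.56  0.47  1.14 -2.62] [0.5297 0.4124 0.1885] [[0.998, 0.063], [0.063, -0.998]]
291 [308.9 239.1] [299 229  21  22] [0.5281 0.4139 0.065 ] tool delta [-0.0015 -0.0018]
1585 [119.1 322.5] [ 91 299  71  67] [0.4481 0.5645 0.065 ] tool delta [-0.0719 -0.1571]
181 [201.1 372. ] [188 362  28  19] [0.4058 0.4984 0.065 ] tool delta [-0.1182 -0.0938]
306 [ 74.  472.6] [ 61 460  29  20] [0.291 0.618 0.065] tool delta [-0.2253 -0.2204]
```

Emit:
move_arm(
  plan="0 -.0015 -.0018 .04 0 0 0;0 0 0 .04 0 0 0;0 0 0 .04 0 0 0;0 0 0 .035 0 0 0;0 0 0 .0205 0 0 0;0 0 0 0 0 0 0;255 0 0 0 0 0 0;255 0 0 0 0 0 0",
)

```text
time: 47.75
tool_pos: [0.5282, 0.4174, 0.016]
tcp_rot: [-0.001, 0.999, 0.033, 0.001]
wrist_force: [0.6, 0.6, 0.0]
finger_gap: 0.0592
finger_force: 0.0
```

Emit:
move_arm(
  plan="255 0 0 0 0 0 0;255 0 0 0 0 0 0;255 0 0 0 0 0 0;255 0 0 -.01 0 0 0;255 0 0 -.03 0 0 0;255 0 0 -.04 0 0 0;255 0 0 -.045 0 0 0;255 0 0 -.045 0 0 0",
)

```text
time: 48.55
tool_pos: [0.5263, 0.4157, 0.1855]
tcp_rot: [0.0, 0.999, 0.033, -0.0]
wrist_force: [1.2, 0.6, -6.1]
finger_gap: 0.0464
finger_force: 63.4
```

Emit:
move_arm(
  plan="255 .0086 .0452 0 0 0 0;255 .0086 .0452 0 0 0 0;255 .0086 .0452 0 0 0 0;255 .0086 .0452 0 0 0 0;255 .0086 .0452 0 0 0 0;255 .0086 .0452 0 0 0 0;255 .0086 .0452 0 0 0 0;255 .0086 .0452 0 0 0 0",
)

```text
time: 49.35
tool_pos: [0.619, 0.0581, 0.1842]
tcp_rot: [0.0, 0.999, 0.033, -0.0]
wrist_force: [1.8, 0.9, -5.5]
finger_gap: 0.0462
finger_force: 63.5
```

Emit:
move_arm(
  plan="255 .0086 .0452 0 0 0 0;255 .0086 .0452 0 0 0 0;255 0 0 0 0 0 0;255 0 0 .04 0 0 0;255 0 0 .04 0 0 0;255 0 0 .03 0 0 0;255 0 0 0 0 0 0;255 0 0 0 0 0 0",
)

```text
time: 50.15
tool_pos: [0.6425, -0.0286, 0.0744]
tcp_rot: [-0.0, 0.999, 0.033, -0.0]
wrist_force: [-0.1, 0.8, -4.4]
finger_gap: 0.0461
finger_force: 64.2
```

```bash
python3 loc.py
```

```text
50.15 [ 0.42  0.7  -0.67  1.72  0.53  0.91 -1.98] [ 0.6425 -0.0286  0.0744] [[0.998, 0.066], [0.066, -0.998]]
1225 [494.3 301.5] [473 283  47  41] [ 0.6458 -0.1129  0.065 ] tool delta [-0.0022  0.0843]
2405 [311.3 369.3] [285 336  54  68] [ 0.6046 -0.0311  0.065 ] tool delta [-0.0379 -0.    ]
```

Emit:
move_arm(
  plan="255 0 .003 .025 0 0 0;255 0 0 .018 0 0 0;255 0 0 .008 0 0 0;255 0 0 .003 0 0 0;255 0 0 0 0 0 0;130 0 0 0 0 0 0;80 0 0 0 0 0 0;80 0 0 0 0 0 0",
)

```text
time: 51.0
tool_pos: [0.6442, -0.0316, 0.0212]
tcp_rot: [-0.0, 0.999, 0.033, 0.002]
wrist_force: [-0.2, 0.8, -0.1]
finger_gap: 0.0588
finger_force: 0.0
```

Emit:
move_arm(
  plan="80 0 0 0 0 0 0;80 0 0 -.02 0 0 0;80 0 0 -.05 0 0 0;80 0 0 -.05 0 0 0;0 0 0 -.05 0 0 0;0 0 0 -.05 0 0 0;0 0 0 -.03 0 0 0;0 0 0 0 0 0 0",
)

```text
time: 51.8
tool_pos: [0.6454, -0.0308, 0.2772]
tcp_rot: [0.0, 0.999, 0.033, 0.005]
wrist_force: [-0.5, 0.9, -0.0]
finger_gap: 0.0854
finger_force: 0.0
```

```bash
python3 loc.py; python3 -c "
from h import *
im=manip.get_image('side')
cv2.imwrite('pics/s4.png',cv2.resize(im[130:330,240:480],None,fx=2.5,fy=2.5,interpolation=cv2.INTER_CUBIC))"
```

```text
51.8 [ 0.5   0.5  -0.78  1.54  0.36  1.24 -1.84] [ 0.6454 -0.0308  0.2772] [[0.998, 0.066], [0.066, -0.998]]
219 [386.1  54.2] [370  41  30  33] [ 0.7996 -0.0884  0.065 ] tool delta [0.1478 0.0676]
4717 [113.9 191.3] [ 75 149  77  83] [0.6593 0.1655 0.065 ] tool delta [ 0.0246 -0.195 ]
184 [157.8 193.8] [150 180  21  39] [0.6597 0.1223 0.065 ] tool delta [ 0.0222 -0.1519]
165 [303.6 197.5] [296 190  16  16] [ 0.6656 -0.0219  0.065 ] tool delta [ 0.0185 -0.0076]
175 [392.  223.2] [384 216  17  16] [ 0.6457 -0.1127  0.065 ] tool delta [-0.0073  0.0817]
202 [472.9 227.6] [464 220  19  17] [ 0.6466 -0.195   0.065 ] tool delta [-0.0119  0.1639]
```

View pics/s4.png

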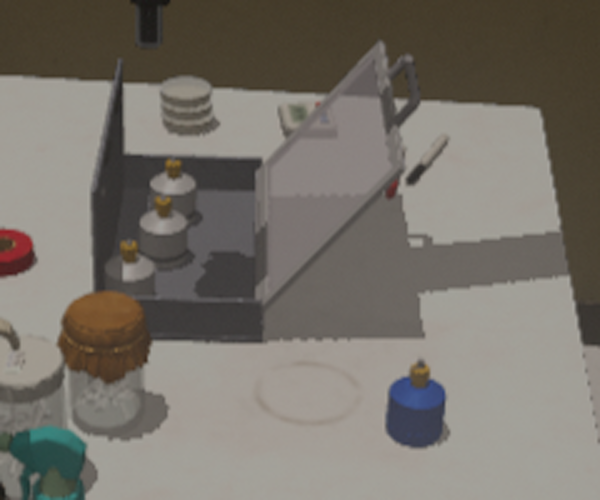

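Seen from the side, all three stand in the locker: nuts at (173,168), (163,207) and (129,250) in the crop. A has shifted about 20 mm towards the back wall, so I check its position from both cameras.

```bash
python3 - <<'E'
from h import *
for n,w,s in (("A",(303.6,197.5),(291.6,230)),("B",(392,223.2),(305.2,212.8)),("C",(472.9,227.6),(309.2,197.2))):
    print(n,ray("wrist",*w,.07).round(4),ray("side",*s,.07).round(4))
for o in nut(z=.07): print(*o)
im=manip.get_image("wrist"); cv2.imwrite("pics/w7.png",cv2.resize(im[130:330,200:520],None,fx=2.5,fy=2.5,interpolation=cv2.INTER_CUBIC))
E
```

```text
A [ 0.6629 -0.0232  0.07  ] [ 0.6654 -0.0179  0.07  ]
B [ 0.6435 -0.1113  0.07  ] [ 0.6453 -0.1041  0.07  ]
C [ 0.6443 -0.1912  0.07  ] [ 0.6463 -0.1872  0.07  ]
226 [386.8  47. ] [370  34  31  33] [ 0.7981 -0.0874  0.07  ]
4950 [108.6 187.5] [ 69 144  78  86] [0.6601 0.1632 0.07  ]
184 [153.7 190.4] [146 177  21  39] [0.6602 0.1204 0.07  ]
173 [302.5 193.7] [295 186  16  16] [ 0.6665 -0.022   0.07  ]
187 [392.6 220.2] [385 213  17  16] [ 0.6465 -0.1115  0.07  ]
203 [474.7 224.6] [466 217  19  17] [ 0.6475 -0.1925  0.07  ]
```

View pics/w7.png

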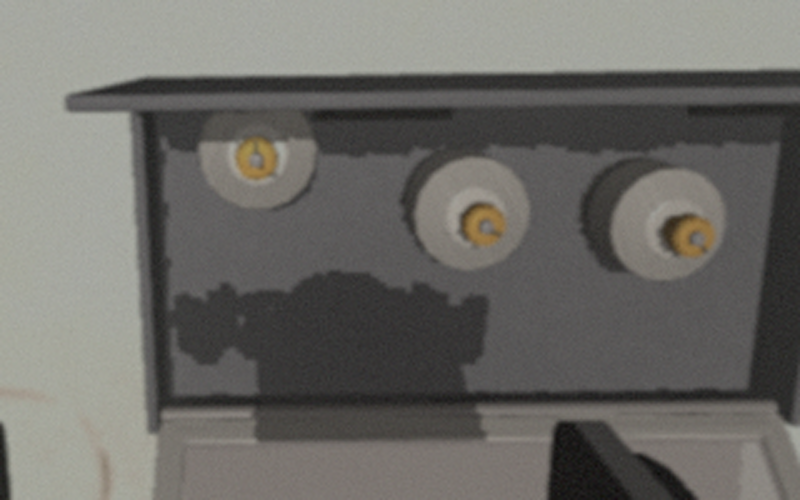

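A stands upright against the back wall: its nut is at (257,158) over a body centred at (258,153). It must come forward about 20 mm. I will tilt the gripper to clear the back wall, pinch the nut, lift slightly and bring it forward.

Emit:
move_arm(
  plan="120 0 0 0 0 .135 0;120 0 0 0 0 .135 0;120 0 0 0 0 .135 0;120 0 0 0 0 0 0;120 0 0 0 0 0 0;120 0 0 0 0 0 0;120 0 0 0 0 0 0;120 0 0 0 0 0 0",
  force=50,
)

```text
time: 52.8
tool_pos: [0.6438, -0.0318, 0.27]
tcp_rot: [-0.007, 0.979, 0.032, 0.201]
wrist_force: [0.8, 0.4, 0.4]
finger_gap: 0.0457
finger_force: 0.0
```

```bash
cat > go.py <<'E'
import sys; from h import *
t=np.array(list(map(float,sys.argv[1:4]))); p,r=rot(); M=r.as_matrix(); print(manip.sense()['q'].round(2),p.round(4),M.round(3).tolist()); print("delta tool",(M.T@(t-p)).round(4),"down",(M.T@[0,0,-1]).round(3))
for o in nut(z=.07): print(*o)
E
python3 go.py .671 -.0225 .120
```

```text
[ 0.65  0.31 -0.83  1.87  0.38  0.68 -1.87] [ 0.6438 -0.0318  0.27  ] [[0.917, 0.066, 0.393], [0.06, -0.998, 0.027], [0.394, -0.001, -0.919]]
delta tool [-0.0336 -0.0073  0.1488] down [-0.394  0.001  0.919]
111 [374.8 160.2] [361 152  26  25] [ 0.7923 -0.0882  0.07  ]
5158 [123.4 269.5] [ 80 232  97  78] [0.6618 0.1576 0.07  ]
150 [303.1 277.1] [296 270  15  15] [ 0.6661 -0.022   0.07  ]
210 [474.8 308. ] [466 301  19  16] [ 0.6471 -0.1923  0.07  ]
```

Emit:
move_arm(
  plan="120 -.0089 -.0019 .037 0 0 0;120 -.0089 -.0019 .037 0 0 0;120 -.0089 -.0019 .037 0 0 0;120 -.0089 -.0019 .037 0 0 0;120 0 0 0 0 0 0;120 0 0 0 0 0 0;120 0 0 0 0 0 0;120 0 0 0 0 0 0",
)

```text
time: 53.65
tool_pos: [0.669, -0.0231, 0.1221]
tcp_rot: [-0.006, 0.979, 0.032, 0.203]
wrist_force: [0.6, -0.3, -0.8]
finger_gap: 0.0453
finger_force: 0.0
```

```bash
python3 go.py .6688 -.0222 .063
```

```text
[ 0.41  0.5  -0.59  1.96  0.71  0.42 -2.17] [ 0.669  -0.0231  0.1221] [[0.916, 0.065, 0.396], [0.06, -0.998, 0.025], [0.397, 0.0, -0.918]]
delta tool [-0.0236 -0.0009  0.0542] down [-0.397 -0.     0.918]
341 [417.2 123.9] [396 108  40  37] [ 0.7835 -0.0817  0.07  ]
3987 [ 20.3 288.8] [  0 230  57 134] [0.6667 0.146  0.07  ]
292 [ 69.8 287. ] [ 55 278  32  19] [0.6696 0.1175 0.07  ]
489 [308.9 309.2] [296 295  27  29] [ 0.6659 -0.022   0.07  ]
69 [458.2 344.6] [452 340  11  10] [ 0.6518 -0.1079  0.07  ]
737 [608.7 362.2] [587 348  42  31] [ 0.6476 -0.1927  0.07  ]
```

Emit:
move_arm(
  plan="120 -.008 -.001 .018 0 0 0;120 -.008 0 .018 0 0 0;120 -.008 0 .018 0 0 0;120 0 0 0 0 0 0;255 0 0 0 0 0 0;255 0 0 0 0 0 0;255 0 0 0 0 0 0;255 0 0 0 0 0 0",
)

```text
time: 54.5
tool_pos: [0.668, -0.0219, 0.0624]
tcp_rot: [-0.007, 0.979, 0.032, 0.202]
wrist_force: [-3.0, -0.2, 6.1]
finger_gap: 0.0133
finger_force: 48.8
```

```bash
python3 go.py .6688 -.0222 .063; python3 -c "
from h import *
s=manip.sense();print(s['wrist_force'],s['finger_gap'],s['finger_force'])"
```

```text
[ 0.29  0.57 -0.44  2.    0.84  0.3  -2.32] [ 0.668  -0.0219  0.0624] [[0.916, 0.065, 0.396], [0.06, -0.998, 0.026], [0.397, 0.0, -0.918]]
delta tool [ 0.001   0.0004 -0.0002] down [-0.397 -0.     0.918]
1105 [448.6  75.2] [422  56  50  46] [ 0.7755 -0.0773  0.07  ]
298 [  7.2 280.3] [  0 267  20  25] [0.6705 0.1053 0.07  ]
1017 [311.1 311.5] [294 291  36  41] [ 0.6661 -0.0219  0.07  ]
1121 [529.2 369.9] [501 354  56  41] [ 0.6488 -0.111   0.07  ]
[-2.47232721  0.77299951  6.79700985] 0.013097784258643337 48.829105496406555
```

Emit:
move_arm(
  plan="255 .002 0 -.0046 0 0 0;255 0 0 0 0 0 0;255 -.005 .0011 -.0022 0 0 0;255 -.005 .0011 -.0022 0 0 0;255 -.005 .0011 -.0022 0 0 0;255 -.005 .0011 -.0022 0 0 0;255 0 0 0 0 0 0;255 0 0 0 0 0 0",
)

```text
time: 55.35
tool_pos: [0.6454, -0.0278, 0.0659]
tcp_rot: [-0.007, 0.979, 0.032, 0.201]
wrist_force: [0.5, 1.0, -5.5]
finger_gap: 0.0132
finger_force: 49.0
```

```bash
python3 go.py .646 -.028 .062; python3 -c "
from h import *
s=manip.sense();print(s['wrist_force'],s['torque'],s['finger_gap'],s['finger_force'])"
```

```text
[ 0.3   0.53 -0.44  2.05  0.85  0.28 -2.32] [ 0.6454 -0.0278  0.0659] [[0.917, 0.066, 0.393], [0.06, -0.998, 0.026], [0.394, 0.0, -0.919]]
delta tool [-0.001   0.0002  0.0038] down [-0.394 -0.     0.919]
1077 [437.1  44.1] [412  26  49  43] [ 0.7706 -0.0787  0.07  ]
550 [  9.  231.4] [  0 203  24  47] [0.6689 0.1055 0.07  ]
89 [  6.4 252.5] [  0 245  19  15] [0.6596 0.1049 0.07  ]
142 [  4.8 276.5] [  0 263  14  24] [0.6494 0.1037 0.07  ]
965 [311.2 312. ] [294 292  35  40] [ 0.6431 -0.0279  0.07  ]
1324 [507.8 317.1] [483 298  51  40] [ 0.6465 -0.1104  0.07  ]
[ 0.15811914  0.91690647 -6.12708162] [-0.05785372  0.88394934 -0.02220318] 0.013460651421872647 49.03420329093933
```

Emit:
move_arm(
  plan="255 -.0008 0 .0018 0 0 0;255 -.0007 0 .0018 0 0 0;255 0 0 0 0 0 0;200 0 0 0 0 0 0;150 0 0 0 0 0 0;120 0 0 0 0 0 0;120 0 0 0 0 0 0;120 .008 0 -.0184 0 0 0",
)

```text
time: 56.2
tool_pos: [0.6439, -0.0276, 0.0799]
tcp_rot: [-0.007, 0.979, 0.032, 0.199]
wrist_force: [-0.3, 0.7, 1.2]
finger_gap: 0.0451
finger_force: 0.0
```

Emit:
move_arm(
  plan="120 .016 0 -.0367 0 0 0;120 .016 0 -.0367 0 0 0;120 .016 0 -.0367 0 0 0;120 .016 0 -.0367 0 0 0;120 .016 0 -.0367 0 0 0;0 0 0 0 0 -.135 0;0 0 0 0 0 -.135 0;0 0 0 0 0 -.135 0",
)

```text
time: 57.0
tool_pos: [0.6469, -0.0286, 0.2838]
tcp_rot: [0.001, 0.999, 0.032, -0.001]
wrist_force: [0.7, 0.0, -0.3]
finger_gap: 0.0851
finger_force: 0.0
```

```bash
python3 go.py .4 -.128 .26
```

```text
[ 0.51  0.51 -0.81  1.52  0.38  1.28 -1.86] [ 0.6469 -0.0286  0.2838] [[0.998, 0.064, -0.003], [0.064, -0.998, -0.001], [-0.003, 0.001, -1.0]]
delta tool [-0.2527  0.0834  0.0247] down [ 0.003 -0.001  1.   ]
205 [386.9  53. ] [371  40  29  32] [ 0.7991 -0.0873  0.07  ]
4550 [119.6 190.1] [ 82 148  75  82] [0.6597 0.1622 0.07  ]
174 [162.5 192. ] [155 178  20  38] [0.6606 0.1199 0.07  ]
160 [310.  217.7] [303 210  15  16] [ 0.6441 -0.0277  0.07  ]
173 [392.5 220.6] [385 213  17  16] [ 0.6465 -0.1114  0.07  ]
195 [471.9 224.8] [463 218  19  16] [ 0.6475 -0.1925  0.07  ]
```

Emit:
move_arm(
  plan="0 0 0 0 0 0 -.1415;0 0 0 0 0 0 -.1415;0 0 0 0 0 0 -.1415;0 0 0 0 0 0 -.1415;0 0 0 0 0 0 -.1415;0 0 0 0 0 0 -.1415;0 0 0 0 0 0 -.1415;0 0 0 0 0 0 -.1415",
  force=40,
)

```text
time: 57.85
tool_pos: [0.6467, -0.0276, 0.2819]
tcp_rot: [0.0, 0.824, 0.566, 0.001]
wrist_force: [-0.8, 0.7, -0.9]
finger_gap: 0.0856
finger_force: 0.0
```

Emit:
move_arm(
  plan="0 0 0 0 0 0 -.1415;0 0 0 0 0 0 -.1415;0 0 0 0 0 0 -.1415;0 -.015 -.0386 0 0 0 0;0 -.015 -.0386 0 0 0 0;0 -.015 -.0386 0 0 0 0;0 -.015 -.0386 0 0 0 0;0 -.015 -.0386 0 0 0 0",
)

```text
time: 58.65
tool_pos: [0.4563, -0.1129, 0.2812]
tcp_rot: [0.0, 0.689, 0.725, 0.0]
wrist_force: [-0.3, -1.9, -0.0]
finger_gap: 0.0854
finger_force: 0.0
```

Emit:
move_arm(
  plan="0 -.015 -.0386 0 0 0 0;0 0 0 0 0 0 0;0 0 0 0 0 0 0;0 0 0 0 0 0 0;0 0 0 0 0 0 0;0 0 0 0 0 0 0;0 0 0 0 0 0 0;0 0 0 0 0 0 0",
)

```text
time: 59.45
tool_pos: [0.4205, -0.1287, 0.2821]
tcp_rot: [-0.0, 0.688, 0.726, 0.0]
wrist_force: [-0.3, -0.3, 0.3]
finger_gap: 0.0853
finger_force: 0.0
```

```bash
python3 go.py .418 -.1295 .196
```

```text
[ 1.4   0.25 -1.38  1.96  0.27  1.14 -0.03] [ 0.4205 -0.1287  0.2821] [[-0.053, 0.999, 0.0], [0.999, 0.053, 0.001], [0.001, 0.0, -1.0]]
delta tool [-0.0007 -0.0025  0.0861] down [-0.001 -0.     1.   ]
240 [554.5 122.2] [545 114  21  18] [ 0.6446 -0.0273  0.07  ]
206 [537.8 211. ] [528 204  20  16] [ 0.6472 -0.1117  0.07  ]
180 [521.6 287.3] [513 280  18  16] [ 0.6478 -0.1935  0.07  ]
```

Emit:
move_arm(
  plan="0 0 -.002 .02 0 0 0;0 0 0 .02 0 0 0;0 0 0 .02 0 0 0;0 0 0 .015 0 0 0;0 0 0 .01 0 0 0;0 0 0 0 0 0 0;0 0 0 0 0 0 0;0 0 0 0 0 0 0",
)

```text
time: 60.3
tool_pos: [0.4187, -0.1296, 0.1979]
tcp_rot: [0.001, 0.689, 0.725, 0.0]
wrist_force: [0.2, 0.3, 0.4]
finger_gap: 0.0852
finger_force: 0.0
```

Emit:
move_arm(
  plan="255 0 0 0 0 0 0;255 0 0 0 0 0 0;255 0 0 0 0 0 0;255 0 0 0 0 0 0;255 0 0 0 0 0 0;255 0 0 0 0 0 0;255 0 0 0 0 0 0;255 0 0 0 0 0 0",
)

```text
time: 61.1
tool_pos: [0.4175, -0.1296, 0.197]
tcp_rot: [-0.0, 0.689, 0.725, -0.001]
wrist_force: [-5.3, -0.1, 5.4]
finger_gap: 0.0081
finger_force: 39.2
```

```bash
python3 go.py .418 -.1295 .196;  python3 -c "
from h import *
s=manip.sense();print(s['wrist_force'],s['torque'],s['finger_gap'],s['finger_force'])
t=.733+np.linspace(1.5,0,16); print(np.c_[np.diff(.223*np.cos(t)),-np.diff(.223*np.sin(t))].round(4).tolist())"
```

```text
[ 1.24  0.36 -1.26  2.08  0.41  0.99 -0.18] [ 0.4175 -0.1296  0.197 ] [[-0.052, 0.999, -0.001], [0.999, 0.052, -0.0], [-0.0, -0.001, -1.0]]
delta tool [0.0001 0.0005 0.001 ] down [0.    0.001 1.   ]
381 [629.5 113.1] [615 101  25  23] [ 0.6387 -0.0284  0.07  ]
494 [607.2 227.6] [590 218  34  23] [ 0.6449 -0.1112  0.07  ]
427 [581.8 322.9] [567 312  30  24] [ 0.6454 -0.1921  0.07  ]
[-4.59421759 -0.88202325  5.01861155] [-0.22832831  1.10696179  0.20500866] 0.007931773332270431 39.21786189079285
[[0.0182, -0.0128], [0.0194, -0.0109], [0.0204, -0.0089], [0.0212, -0.0068], [0.0218, -0.0047], [0.0222, -0.0025], [0.0223, -0.0003], [0.0222, 0.002], [0.0219, 0.0042], [0.0214, 0.0063], [0.0206, 0.0084], [0.0197, 0.0104], [0.0185, 0.0124], [0.0172, 0.0142], [0.0157, 0.0158]]
```

Emit:
move_arm(
  plan="255 .0002 .0182 -.0128 0 0 0;255 .0002 .0194 -.0109 0 0 0;255 .0002 .0204 -.0089 0 0 0;255 .0002 .0212 -.0068 0 0 0;255 .0002 .0218 -.0047 0 0 0;255 .0002 .0222 -.0025 0 0 0;255 .0002 .0223 -.0003 0 0 0;255 .0002 .0222 .002 0 0 0",
)

```text
time: 61.95
tool_pos: [0.5867, -0.1167, 0.2423]
tcp_rot: [-0.001, 0.688, 0.726, 0.001]
wrist_force: [-1.6, 4.6, -0.1]
finger_gap: 0.0079
finger_force: 39.4
```

Emit:
move_arm(
  plan="255 .0002 .0219 .0042 0 0 0;255 .0002 .0214 .0063 0 0 0;255 .0002 .0206 .0084 0 0 0;255 .0002 .0197 .0104 0 0 0;255 .0002 .0185 .0124 0 0 0;255 .0002 .0165 .0142 0 0 0;255 0 .013 .0135 0 0 0;255 0 0 0 0 0 0",
)

```text
time: 62.75
tool_pos: [0.7167, -0.108, 0.1707]
tcp_rot: [-0.003, 0.688, 0.726, 0.0]
wrist_force: [-2.5, 5.4, -3.7]
finger_gap: 0.0081
finger_force: 41.3
```

```bash
python3 go.py .7171 -.1102 .1697;  python3 -c "
from h import *
s=manip.sense();print(s['wrist_force'],s['torque'],s['finger_gap'],s['finger_force'])"
```

```text
[ 0.64  0.81 -0.97  1.42  0.68  1.26 -0.34] [ 0.7167 -0.108   0.1707] [[-0.054, 0.999, -0.003], [0.999, 0.054, 0.004], [0.004, -0.003, -1.0]]
delta tool [-0.0023  0.0003  0.001 ] down [-0.004  0.003  1.   ]
278 [424.2 221.3] [404 203  36  35] [ 0.794  -0.0865  0.07  ]
[-1.4308879   5.56356831 -2.70035178] [1.04678659 0.33772353 0.2700992 ] 0.00785800637393993 41.287243366241455
```

Emit:
move_arm(
  plan="255 0 0 .001 0 0 0;200 0 0 0 0 0 0;130 0 0 0 0 0 0;60 0 0 0 0 0 0;0 0 0 0 0 0 0;0 0 0 -.02 0 0 0;0 0 0 -.04 0 0 0;0 0 0 -.04 0 0 0",
)

```text
time: 63.6
tool_pos: [0.7167, -0.1114, 0.2739]
tcp_rot: [-0.0, 0.689, 0.725, 0.0]
wrist_force: [0.3, -0.4, 0.6]
finger_gap: 0.0856
finger_force: 0.0
```

Emit:
move_arm(
  plan="0 0 -.045 0 0 0 0;0 0 -.045 0 0 0 0;0 0 -.045 0 0 0 0;0 .03 -.035 0 0 0 0;0 .045 0 0 0 0 0;0 .045 0 0 0 0 0;0 .045 0 0 0 0 0;0 .045 0 0 0 0 0",
)

```text
time: 64.4
tool_pos: [0.5364, 0.0914, 0.2736]
tcp_rot: [0.001, 0.689, 0.725, 0.001]
wrist_force: [1.3, 0.1, 0.1]
finger_gap: 0.0855
finger_force: 0.0
```

```bash
python3 - <<'E'
from h import *
print(rot()[0],manip.sense()['wrist_force'])
a=cv2.imread("pics/top0.png"); b=manip.get_image("top")
g=lambda i,y0,y1,x0,x1: cv2.cvtColor(i[y0:y1,x0:x1],cv2.COLOR_BGR2GRAY).astype(np.float32)
for nm,bx in (("handle",(162,190,395,480)),("back",(176,192,440,482)),("tape",(145,175,392,424)),("jar",(185,222,303,338)),("spr",(180,222,228,262))):
    print(nm,cv2.phaseCorrelate(g(a,*bx),g(b,*bx)),np.abs(g(a,*bx)-g(b,*bx)).mean())
sa=cv2.imread("pics/side0.png"); sb=manip.get_image("side"); bx=(150,200,268,345); print("side",cv2.phaseCorrelate(g(sa,*bx),g(sb,*bx)),np.abs(g(sa,*bx)-g(sb,*bx)).mean())
hs=cv2.cvtColor(b,cv2.COLOR_BGR2HSV)[185:252,366:478]; m=cv2.inRange(hs,(12,60,60),(35,255,255)); n,l,st,ce=cv2.connectedComponentsWithStats(m); print([(st[i,4],ray("top",*(ce[i]+[366,185]),.07).round(3)) for i in range(1,n) if st[i,4]>3])
E
```

```text
[0.5363908  0.09136309 0.27355246] [1.3356976  0.10453761 0.14048293]
handle ((0.0413586199778706, 0.01411644258372391), 1.004855000531232) 15.919748
back ((0.5879735836187194, -0.008384673386442998), 0.9865474280383851) 15.504464
tape ((-0.036097434507549764, 0.06748253177729246), 1.007271916170915) 13.941667
jar ((-0.3164349083428277, -0.3999721556878981), 0.5230082697338528) 31.118147
spr ((0.012424636410962364, 0.4898605264314533), 0.999708021717307) 14.757003
side ((0.1567815815976843, -0.09916331669251832), 0.9157729477882385) 2.9384415
[]
```

```bash
python3 - <<'E'
from h import *
a=cv2.imread("pics/top0.png").astype(int); b=manip.get_image("top").astype(int)
print(a[230,420],b[230,420]); s=b[188:248,366:474]; c=s[:,:,2]-s[:,:,0]; m=((c-np.median(c))>8).astype(np.uint8)
n,l,st,ce=cv2.connectedComponentsWithStats(m); print([(st[i,4],ce[i].round(1),ray("top",*(ce[i]+[366,188]),.07).round(3)) for i in range(1,n) if st[i,4]>4])
S=manip.get_image("side"); print([(proj("side",(x,y,.068))) for x,y in ((.645,-.028),(.648,-.112),(.65,-.193))])
for x,y in ((.645,-.028),(.648,-.112),(.65,-.193)):
    u,v=map(int,proj("side",(x,y,.068))); q=S[v-9:v+10,u-9:u+10].astype(int); d=q[:,:,2]-q[:,:,0]; i=np.argwhere(d>d.mean()+1.2*d.std()); print(d.max(),np.median(d),i.mean(0)-9,len(i))
E
```

```text
[115 120 126] [77 86 92]
[(np.int32(1783), array([21.4, 37.5]), array([ 0.605, -0.032,  0.07 ])), (np.int32(260), array([23.1,  9.1]), array([ 0.682, -0.036,  0.07 ])), (np.int32(21), array([51.1, 23. ]), array([ 0.646, -0.11 ,  0.07 ])), (np.int32(27), array([82.3, 23.4]), array([ 0.647, -0.192,  0.07 ]))]
[(np.float64(300.93168319704404), np.float64(229.1800226811866)), (np.float64(304.541580841957), np.float64(211.90092172249663)), (np.float64(308.05449289454936), np.float64(196.7612056000843))]
48 8.0 [0.5106383  0.95744681] 47
22 9.0 [1.21428571 0.76190476] 42
22 9.0 [0.91666667 0.69444444] 36
```

```bash
python3 -c "
from rig import manip
print(manip.job_done())"
```

```text
the job is handed in; nothing more can be done
None
```

I vented all three canisters on the bench, stood them in the locker, shut the front (last camera check: back at its starting position) and handed the job in; it returned no verdict.

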